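Clamp the front colour tile before the colour meter

TASK

For its check, the colour meter needs the orange ceramic tile, the front one of the tightly packed row in the grey rack: first tip it forward by its top edge on to the rack's front rest, then lift it out without disturbing the tiles behind it. Set it upright in the sprung clamp in front of the meter: push one side edge into either jaw to press that jaw back, lower the other edge into the opposite jaw until the tile stands on the rest between them, and let go so that the two springs centre it. Leave the other things on the bench alone.

Things in the scene. Friction and masses are not known exactly. Their poses are not given: they have to be found in the camera images.
- tile_orange_mid (a point): Centre of the loose orange ceramic tile to be clamped: 8 mm thick (x), 100 mm wide (y), 90 mm tall (z, towards its top edge), 0.13 to 0.22 kg, orange all over, glossy. It is the front one (nearest the robot) of five like tiles packed face to face without gaps in the rack, all leaning back 10 degrees; its top edge is 1.4 mm higher than the next one's.
- rack_rest (a point): Middle of the upper edge of the rack's front rest, 44 mm up along the tipped tile's front face. Axes as the rack's. Drawn forward by a fingertip pressed lightly on its top edge (0.3 N sideways is enough), the tile pivots on its lower front edge, overbalances 5 degrees past upright, falls on this rest and stays, leaning 25 degrees forward, 50 mm clear of the next tile at the top.
- tile_rack: Grey plastic rack fixed to the bench, 124 mm wide (y), 110 mm deep. Origin: on the bench under the middle of the orange tile's lower front edge, which is 20 mm above the bench and is its pivot. -x is the front, facing the robot within 0.25 rad; y runs along the tiles' width, z up. Side cheeks just outside the tiles reach 66 mm high at most, the back plate 85 mm.
- tile_grey_mid (a point): Centre of the grey tile, same size, second in the row (directly behind the orange one); must stay where it is.
- tile_green_mid (a point): Centre of the green tile, same size, third in the row; must stay.
- tile_blue_mid (a point): Centre of the blue tile, same size, fourth in the row; must stay.
- tile_red_mid (a point): Centre of the dark red tile, same size, last in the row; must stay.
- clamp_seat (a point): Where the clamped tile's centre comes: midway between the jaws, 71 mm above the bench. Axes: x towards the meter (straight ahead within 0.25 rad), y left along the jaws' slide, z up. The tile stands with thickness along x, width along y, either face to the meter, on a fixed, slippery white rest 44 mm long (y) whose top is 45 mm under this point. Rods' end blocks: 88 to 98 mm either side, 28 mm high.
- meter_port (a point): Middle of the mouth of the meter's round snout, behind the clamped tile: 18 mm behind the seat, 50 mm above the bench. The snout's top is 66 mm high up to 36 mm behind the seat, 75 mm high up to 72 mm behind it; there the meter's white housing (104 mm wide, 115 mm high) begins. Meter and clamp are one fixed unit, 200 mm wide.
- jaw_left (a joint): Outward (+y) travel of the left jaw, 0 = free, at most 0.026 m. Springs, both jaws: 1.2 N at 0 plus 0.3 N per mm; about 0.0075 with the tile clamped and centred. To let the tile's other edge down past the opposite jaw, press one jaw back some 0.020 m with the tile turned in its own plane by 13 to 18 degrees, pressed side low, then level it keeping that lower corner in place.
- jaw_right (a joint): Outward (-y) travel of the right jaw, mirror image of the left one: 0 = free, at most 0.026 m, same spring.
- jaw_left_groove (a point): Top of the left jaw's groove, where an 8 mm thick edge bottoms in it; 42 mm from the middle of the clamp when free, moves with the jaw. Each jaw is a black block with an upright 90-degree V groove, open at the top, 23 to 46 mm above the bench, that takes the lowest 20 mm of the tile's side edge; its lips reach 4 mm further inwards. No lead-in at its top.
- jaw_right_groove (a point): The same point of the right jaw.
- wash_bottle: White wash bottle with a red spout, 195 mm tall, standing between and behind rack and clamp; leave alone. Origin under its centre.
- red_marker: Red and white marker pen, 137 mm long, lying on the bench; leave alone.
- petri_dish: Clear petri dish, 56 mm across, 12 mm high; leave alone.
- timer: White square timer, 63 mm, 21 mm high; leave alone.

How it is judged:
By the outcome, as a careful person would: the job done as asked, in the order asked, and still so for the second after the job is handed in, with the robot touching nothing.
It also fails if it takes over 61 s, if anything falls off the work surface, if the arm or the gripper's body presses on something with over 40 N, if the wrist force passes 120 N, or if a joint passes its speed limit or range.

ROBOT

A 6-joint arm with a two-finger parallel gripper is mounted at the origin on a cart in front of the work surface, level with it; the furniture and walls round the work are solid. World frame = base frame: x ahead of the robot, y to its left, z up, the work surface at z = 0. Lengths are in mm, angles in rad, forces in N, time in s.
With the tool pointing down it reaches from about 400 to 925 mm from the base axis. Payload 12.5 kg.
Tool frame: the origin (TCP) lies at the very end of the fingers, on their centre line; the grasp point (between the pads) lies 19 mm behind it; z points along the fingers, y is the direction in which the jaws open and shut (so a half turn about z gives the same grasp; the last joint's range is limited). The gripper opens to 95 mm and grips with 3 to 60 N. Pads are 20 mm wide; open, the fingers measure 119 mm over their backs; the gripper's body (75 mm by 180 mm) begins 59 mm behind the grasp point.
Start: joints at [1.106, 0.491, 1.559, -0, 1.092, -0.106], TCP at [219.454, 585.224, 214.661] pointing down, gripper open.
Joint ranges: [-3.1, 3.1], [-0.84, 2.19], [0.05, 2.79], [-1.13, 4.28], [0.06, 2.93], [-2.69, 2.69]. Speed limits (rad/s): [2.22, 2.22, 2.79, 3.14, 3.14, 3.14].

INTERFACE

Orientations are given as [roll, pitch, yaw] about the fixed x, y, z axes, in that order (R = Rz(yaw) Ry(pitch) Rx(roll)).
In Python, from cell import env gives the robot as it stands. The module is installed in compiled form; this text tells all that it offers.
- The arm moves only by the tool arm_command, never from a script. Its argument "deltas" is a list that holds one entry, the list of rows, each a list of 5 numbers: the closure, from 0 (fully open) to 1 (shut), then the shift along the world's x, y, z as a fraction of full scale, then the turn about the world's z as a fraction of full scale. In form: [[[grip, dx, dy, dz, twist], ...]]. A call has 1 to 12 rows; each row shifts and turns the pose as measured when the row begins; what a row does not reach is not made up. Full scale, the value 1, is 100 mm for a shift and pi/4 rad for a turn. A row lasts 1/12 s, in which the tool goes at most 41.7 mm and 7.16 degrees, less where a joint would pass 70% of its speed; a pose out of reach is approached as far as the arm can. A call with a number of a shift or a turn outside -1 to 1 is refused whole. A call with a gripper value outside its range is refused whole. The fingers move at their own pace and stop on an object; the grip force is fixed at half the most. Time passes only in rows, so rows that do not move let the fingers close. It gives the time, the measured TCP pose, the force and the opening at its end, in the units of the state.
- env.state(): the state, without advancing time (a new reading comes with each control period).
- env.read_camera(name): name is "scene" or "side" or "wrist"; returns a dict with "frame" (480x640x3 uint8, red, green, blue), "fx", "fy", "cx", "cy" (pixels), "k1" (the pictures are not rectified: a ray, as slopes to the right and down, at radius r is drawn at 1 + k1 r^2 times it, then the intrinsics apply), "R" (3x3) and "t" (3): a world point X has camera coordinates R X + t; the wrist camera has in their place "tool_from_camera" (4x4, takes a point from camera to tool coordinates, whose origin is the TCP and whose axes are the flange's). Camera axes: x right, y down, z forward; pixel columns grow to the right and rows downward; lengths in mm; the calibration is good to about 2 mm. A picture is of the moment at which its call begins: read the wrist's pose just before it. There is no depth.
- env.job_done(): hands the job in, once; it reports no verdict.
The state is a dict: "t": time; "joints": joint angles; "qvel": joint speeds; "tau": joint torques, N m; "eef_pos": TCP position; "tcp_rot": TCP orientation; "ft_force": force on the tool from outside, world axes, zero at the start; "moment": the same for the moment, N m; "opening": opening from 0.0 (shut) to 1.0 (fully open).
Only numpy, scipy, OpenCV 4.12 (cv2) and the standard library are available. Lean on these libraries where they do the work, as an engineer would, in place of code of your own. Each camera call takes 0.05 s, during which the arm holds its last target.

## Working session

There is one attempt and no reset: what is moved stays moved. The work goes in short steps, Python scripts to look and compute and a tool call to move; the robot and the scene stay as the last step left them, time stands still between calls to the robot, and variables do not carry over. Pictures are saved under pics/ and viewed, and the job is handed in when it is done.

Besides the shell and the picture viewer there is one more tool, called after "Request:" as name(argument=value, ...) on one line, values as JSON. arm_command: Moves the arm, as the interface text tells. Its arguments: {"type":"object","properties":{"deltas":{"type":"array","items":{"type":"array","items":{"type":"array","items":{"type":"number","minimum":-1,"maximum":1}}}}},"required":["deltas"]}

```bash
mkdir -p pics; cat > h.py <<'E'
import numpy as np, cv2, json
from cell import env
def snap(name,fn=None):
    s=env.state(); c=env.read_camera(name); 
    if fn: cv2.imwrite('pics/'+fn,c['frame'][:,:,::-1])
    if 'R' not in c:
        from scipy.spatial.transform import Rotation as Ro
        T=np.array(c['tool_from_camera']); rot=np.array(s['tcp_rot'])
        Rw=Ro.from_euler('xyz',rot).as_matrix() if rot.shape==(3,) else rot
        Rwc=Rw@T[:3,:3]; o=Rw@T[:3,3]+np.array(s['eef_pos'])
        c['R']=Rwc.T; c['t']=-Rwc.T@o
    c['R']=np.array(c['R']);c['t']=np.array(c['t'])
    return c
def ray(c,u,v):
    x=(u-c['cx'])/c['fx']; y=(v-c['cy'])/c['fy']; rd=np.hypot(x,y); r=rd
    for _ in range(30): r=rd/(1+c['k1']*r*r)
    k=r/rd if rd>0 else 1
    d=c['R'].T@np.array([x*k,y*k,1]); o=-c['R'].T@c['t']
    return o,d/np.linalg.norm(d)
def atz(c,u,v,z):
    o,d=ray(c,u,v); return o+d*(z-o[2])/d[2]
def proj(c,X):
    p=c['R']@np.array(X)+c['t']; x,y=p[0]/p[2],p[1]/p[2]; k=1+c['k1']*(x*x+y*y)
    return c['fx']*x*k+c['cx'],c['fy']*y*k+c['cy']
def tri(obs):
    A=np.zeros((3,3));b=np.zeros(3)
    L=[ray(*o) for o in obs]
    for o,d in L:
        P=np.eye(3)-np.outer(d,d);A+=P;b+=P@o
    X=np.linalg.solve(A,b)
    return X,[np.linalg.norm((np.eye(3)-np.outer(d,d))@(X-o)) for o,d in L]
E
python3 - <<'E'
from h import *
s=env.state()
for k in s: print(k,s[k])
for n in ['scene','side','wrist']:
    c=snap(n,n+'0.png'); o=-c['R'].T@c['t']; print(n,o,c['R'][2],c['fx'],c['k1'])
E
```

```text
t 0.0
joints [ 1.10639595e+00  4.91547991e-01  1.55946615e+00 -9.49602038e-06
  1.09166469e+00 -1.05578440e-01]
qvel [-0.00065267  0.00027284  0.00180831 -0.00072107 -0.00038966  0.00032988]
tau [ 7.47690046e-04 -6.12641215e+01 -2.58191121e+01  6.93251984e-02
  4.81964636e-02 -9.72591351e-05]
eef_pos [219.34085849 584.98768601 214.06317622]
tcp_rot [-3.14051163e+00 -1.06089295e-04  2.78277504e+00]
ft_force [ 1.70859637e-04  2.46349042e-01 -7.08156077e-02]
moment [ 0.05164598  0.00836787 -0.02748942]
opening 0.9981212496255152
scene [-122.2191547  -819.34752151  943.23687556] [ 0.44865741  0.61000319 -0.65314825] 604.8028299565746 -0.10267928676351032
side [ 453.91337715 -850.84069934  824.83420963] [ 0.02372848  0.75060807 -0.66032151] 538.0301578729408 -0.16594414764213133
wrist [146.0412034  612.76754185 384.14664321] [ 0.25681403 -0.09809369 -0.9614698 ] 419.9356388883329 0.03232851567803657
```

View pics/scene0.png

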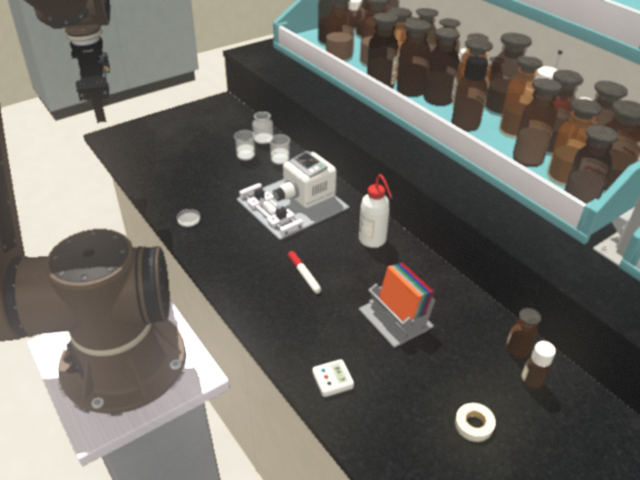

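View pics/side0.png

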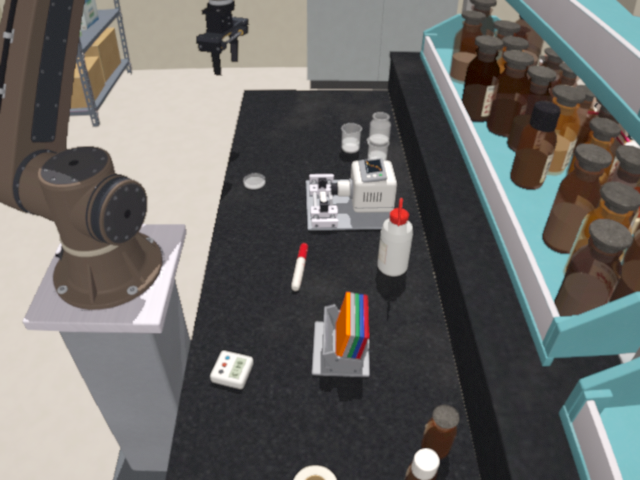

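View pics/wrist0.png

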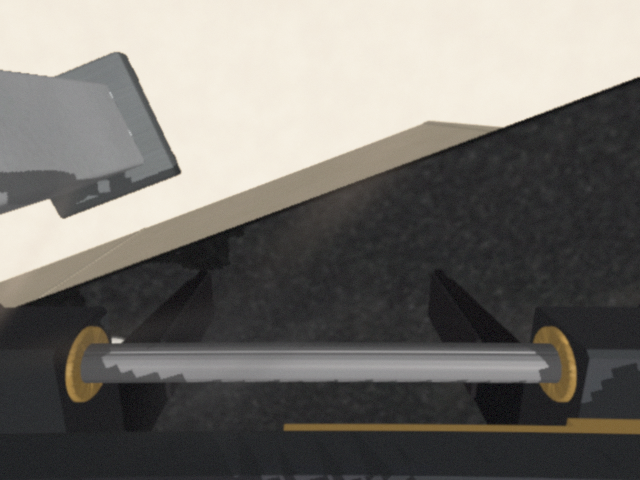

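```bash
python3 - <<'E'
import cv2,numpy as np
a=cv2.imread('pics/scene0.png');b=cv2.imread('pics/side0.png')
def z(im,x,y,w,h,f,fn): cv2.imwrite('pics/'+fn,cv2.resize(im[y:y+h,x:x+w],None,fx=f,fy=f,interpolation=cv2.INTER_CUBIC))
z(a,350,250,100,100,6,'s_rack.png');z(a,225,145,135,100,5.8,'s_clamp.png')
z(b,300,280,100,100,6,'d_rack.png');z(b,295,150,125,90,6,'d_clamp.png')
E
```

```text
(no output)
```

View pics/s_rack.png

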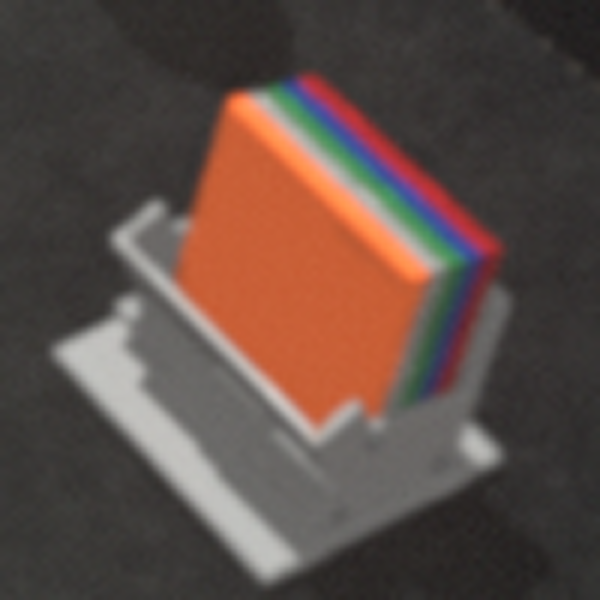

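View pics/d_rack.png

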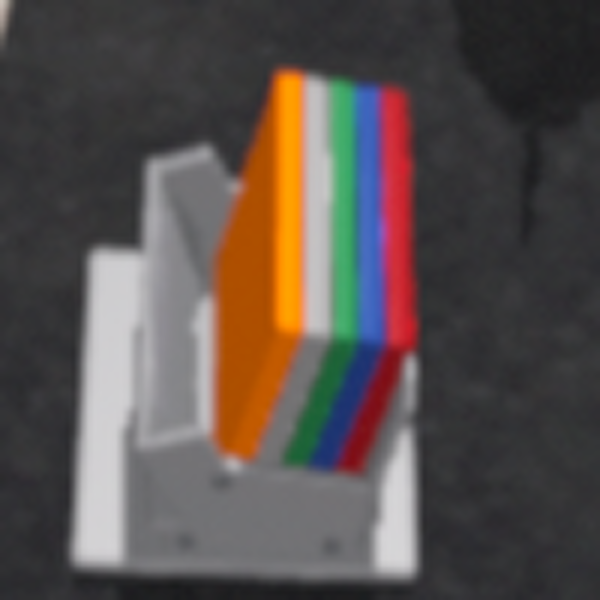

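View pics/s_clamp.png

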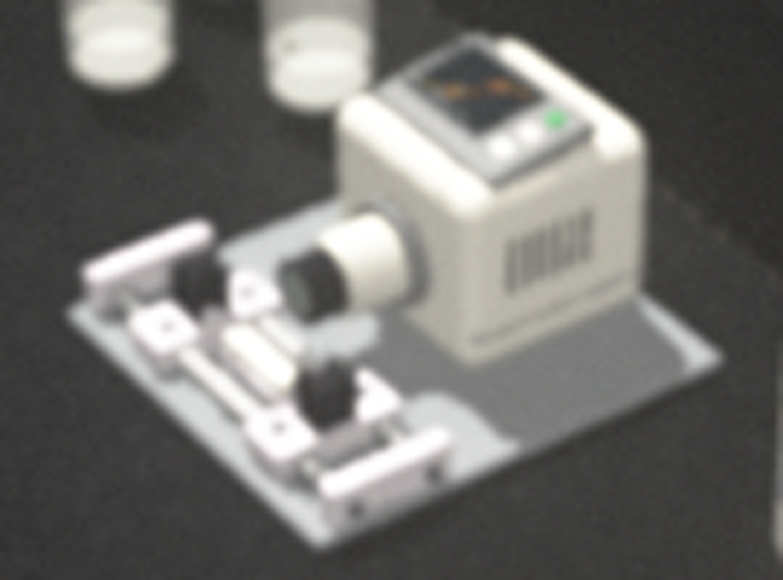

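View pics/d_clamp.png

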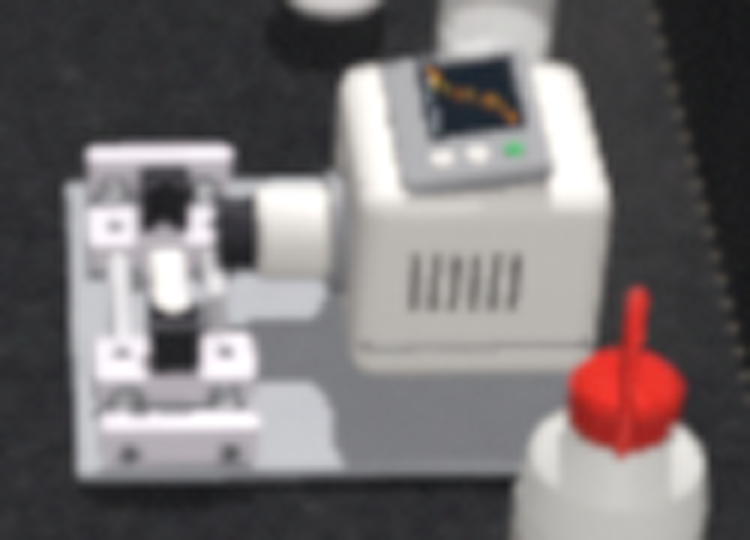

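```bash
cat > fit.py <<'E'
from h import *
from scipy.optimize import least_squares
def fit(obs,x0):
    # obs: list (cam, u,v, local xyz); pose x,y,yaw
    def f(p):
        c,s=np.cos(p[2]),np.sin(p[2]); r=[]
        for cam,u,v,X in obs:
            W=[p[0]+c*X[0]-s*X[1],p[1]+s*X[0]+c*X[1],X[2]]
            a=proj(cam,W); r+= [a[0]-u,a[1]-v]
        return np.array(r)
    s=least_squares(f,x0,loss='soft_l1'); return s.x,f(s.x).reshape(-1,2)
def uv(off,f,p): return ((p[0]+.5)/f+off[0]-.5,(p[1]+.5)/f+off[1]-.5)
E
python3 - <<'E'
from fit import *
S=snap('scene');D=snap('side')
s10,c10=np.sin(np.radians(10)),np.cos(np.radians(10))
FL=[90*s10,50,20+90*c10];FR=[90*s10,-50,20+90*c10]
RR=lambda y:[90*s10+40*c10,y,20+90*c10-40*s10]
so,do=(350,250),(300,280)
ob=[(S,*uv(so,6,(228,97)),FL),(S,*uv(so,6,(410,285)),FR),
(D,*uv(do,6,(277,70)),FL),(D,*uv(do,6,(275,333)),FR),
(S,*uv(so,6,(318,75)),RR(50)),(S,*uv(so,6,(500,247)),RR(-50)),
(D,*uv(do,6,(405,88)),RR(50)),(D,*uv(do,6,(415,347)),RR(-50))]
p,r=fit(ob,[550,-250,0]);print(p);print(r.round(1))
for a,b in [((228,97),(277,70)),((410,285),(275,333)),((318,75),(405,88)),((500,247),(415,347))]:
    print(tri([(S,*uv(so,6,a)),(D,*uv(do,6,b))]))
# base plate corners
for q in [(55,350),(268,582),(500,455)]: print('S',atz(S,*uv(so,6,q),3))
for q in [(93,250),(72,567),(418,577)]: print('D',atz(D,*uv(do,6,q),3))
so,do=(225,145),(295,150)
for q in [(72,313),(318,547),(720,355)]: print('cS',atz(S,*uv(so,5.8,q),3))
for q in [(66,183),(78,478),]: print('cD',atz(D,*uv(do,6,q),3))
# rest of clamp: ends of white rest top z=26 ; end block tops z=28
for q in [(232,335),(288,380)]: print('restS',atz(S,*uv(so,5.8,q),26))
for q in [(166,258),(176,308)]: print('restD',atz(D,*uv(do,6,q),26))
for q in [(88,270),(207,225),(322,485),(448,432)]: print('blkS',atz(S,*uv(so,5.8,q),28))
for q in [(85,152),(233,150),(103,418),(258,415)]: print('blkD',atz(D,*uv(do,6,q),28))
print('bottle',atz(S,374,243,0),atz(D,394,270,0))
E
```

```text
[ 5.01199986e+02 -2.21672947e+02 -5.88271500e-02]
[[-0.4  0.6]
 [ 0.3 -0.7]
 [ 0.3  0.1]
 [ 0.1 -1. ]
 [-0.5 -0.1]
 [ 0.4  0.6]
 [ 0.2  0.5]
 [-0.3  0.1]]
(array([ 519.0534877 , -174.58862721,  111.50462978]), [np.float64(0.3631987484128083), np.float64(0.36319874841287497)])
(array([ 513.81844173, -272.33415703,  106.24068082]), [np.float64(0.3103342339603522), np.float64(0.3103342339604089)])
(array([ 558.32007008, -176.75759477,  104.02508471]), [np.float64(0.6393810875458181), np.float64(0.6393810875457745)])
(array([ 554.03591052, -273.22089364,  100.77657729]), [np.float64(0.5562023596884182), np.float64(0.5562023596884305)])
S [ 466.9306859  -155.86594141    3.        ]
S [ 459.81991086 -279.88155868    3.        ]
S [ 562.63665286 -283.44970089    3.        ]
D [ 463.69634913 -154.03467545    3.        ]
D [ 456.16154758 -280.18755482    3.        ]
D [ 561.2687737  -285.18019038    3.        ]
cS [446.82245432 330.2872742    3.        ]
cS [450.39892994 130.67714537   3.        ]
cS [667.73742529 140.57580297   3.        ]
cD [442.47832487 335.23422014   3.        ]
cD [448.31592699 130.73220881   3.        ]
restS [482.22614217 248.66300962  26.        ]
restS [485.20834805 207.74596312  26.        ]
restD [485.03709588 246.95800599  26.        ]
restD [488.5072019  212.07371607  26.        ]
blkS [453.35532754 323.6788931   28.        ]
blkS [514.801083   323.36933862  28.        ]
blkS [457.7360648  137.70531841  28.        ]
blkS [520.07637962 137.30855356  28.        ]
blkD [450.99639827 322.89166139  28.        ]
blkD [515.78894833 324.54859333  28.        ]
blkD [458.22794084 137.5786312   28.        ]
blkD [519.27362001 139.37385767  28.        ]
bottle [ 6.30492686e+02 -7.61065696e+00  1.13686838e-13] [639.08671969  -5.98129461   0.        ]
```

Request:
arm_command(deltas=[[[1,0.231,-0.285,0,-0.155],[1,0.231,-0.285,0,-0.155],[1,0.231,-0.285,0,-0.155],[1,0.231,-0.285,0,-0.155],[1,0.231,-0.285,0,-0.155],[1,0.231,-0.285,0,-0.155],[1,0.231,-0.285,0,-0.155],[1,0.231,-0.285,0,-0.155],[1,0.231,-0.285,0,-0.155],[1,0.231,-0.285,0,-0.155],[1,0,0,0,0]]])

```text
t: 1.17
eef_pos: [456.2, 287.2, 213.3]
tcp_rot: [3.141, -0.001, 1.527]
ft_force: [-0.8, -0.3, 0.3]
opening: 0.284
```

```bash
python3 - <<'E'
from h import *
c=snap('wrist','w1.png'); o=-c['R'].T@c['t']; print(o,c['R'][2]); print(env.state()['eef_pos'],env.state()['tcp_rot'])
np.save('w1c.npy',c,allow_pickle=True)
E
```

```text
[458.77284035 365.05526822 383.41263981] [-0.01143373 -0.27500782 -0.961374  ]
[454.83535875 288.68987956 213.29043124] [ 3.14137422e+00 -9.33536518e-04  1.53255777e+00]
```

View pics/w1.png

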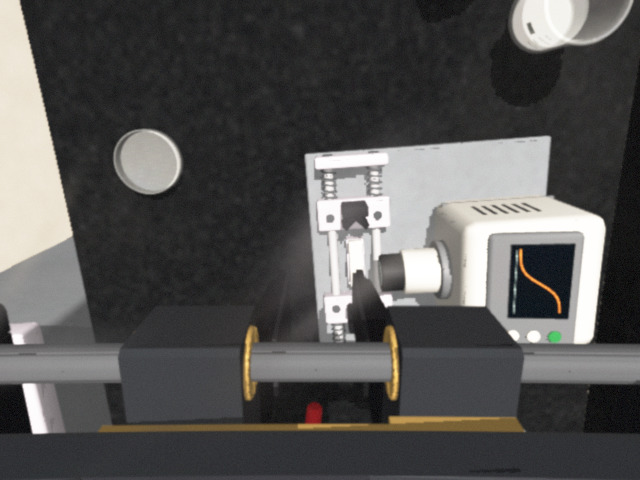

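```bash
python3 - <<'E'
import cv2
a=cv2.imread('pics/w1.png')
cv2.imwrite('pics/w1z.png',cv2.resize(a[140:350,295:455],None,fx=2.8*1,fy=2.8,interpolation=cv2.INTER_CUBIC))
E
```

```text
(no output)
```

View pics/w1z.png

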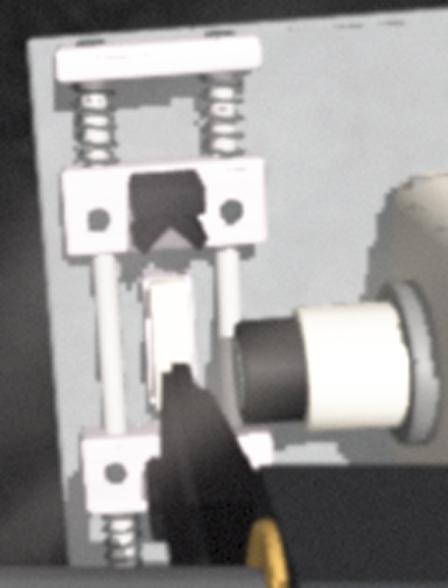

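```bash
python3 - <<'E'
from h import *
c=np.load('w1c.npy',allow_pickle=True).item()
def P(q,z,n): 
    u,v=(q[0]+.5)/2.8+295-.5,(q[1]+.5)/2.8+140-.5
    print(n,atz(c,u,v,z).round(1))
P((57,42),28,'blk outer front');P((262,38),28,'blk outer rear');P((57,72),28,'blk inner front');P((262,65),28,'inner rear')
P((150,282),26,'rest L f');P((188,278),26,'rest L r');P((152,400),26,'rest f right')
P((172,232),46,'apex');P((136,250),46,'lip f');P((205,246),46,'lip r');P((133,178),46,'jaw outer f');P((203,172),46,'jaw outer r')
for z in (23,): P((68,252),z,'carr inner f');P((265,242),z,'carr in r');P((63,168),z,'carr outer f');P((85,440),z,'carrR inner f');P((270,435),z,'carrR inner r')
P((27,42),3,'plate FL')
P((243,320),50,'snout mouth top?');P((240,420),50,'m')
P((100,300),20,'rodf');P((228,290),20,'rodr')
E
```

```text
blk outer front [452.8 329.5  28. ]
blk outer rear [513.9 328.   28. ]
blk inner front [452.4 320.6  28. ]
inner rear [513.9 320.   28. ]
rest L f [478.8 252.6  26. ]
rest L r [490.9 253.4  26. ]
rest f right [478.4 212.1  26. ]
apex [484.6 274.1  46. ]
lip f [473.7 269.1  46. ]
lip r [494.3 269.4  46. ]
jaw outer f [473.5 291.   46. ]
jaw outer r [494.  291.9  46. ]
carr inner f [453.1 262.8  23. ]
carr in r [515.7 263.4  23. ]
carr outer f [452.7 290.1  23. ]
carrR inner f [455.9 197.4  23. ]
carrR inner r [517.5 196.6  23. ]
plate FL [442.8 327.4   3. ]
snout mouth top? [504.9 247.   50. ]
m [503.9 214.6  50. ]
rodf [462.7 245.3  20. ]
rodr [504.3 246.9  20. ]
```

Request:
arm_command(deltas=[[[1,0.04,-0.41,0,0],[1,0.04,-0.41,0,0],[1,0.04,-0.41,0,0],[1,0.04,-0.41,0,0],[1,0.04,-0.41,0,0],[1,0.04,-0.41,0,0],[1,0.04,-0.41,0,0],[1,0.04,-0.41,0,0],[1,0.04,-0.41,0,0],[1,0.04,-0.41,0,0],[1,0.04,-0.41,0,0],[1,0.02,-0.4,0,0]]])

```text
t: 2.22
eef_pos: [496.7, -203.1, 213.9]
tcp_rot: [3.139, -0.004, 1.569]
ft_force: [0.5, 1.8, 0.5]
opening: 0.006
```

Request:
arm_command(deltas=[[[1,0.0,-0.35,0,-0.02],[1,0,-0.35,0,-0.02],[1,0,0,0,0],[1,0,0,0,0]]])

```text
t: 2.55
eef_pos: [497.3, -280.6, 213.1]
tcp_rot: [3.139, -0.004, 1.539]
ft_force: [0.4, 0.5, -0.8]
opening: 0.004
```

```bash
python3 - <<'E'
from h import *
print(env.state()['eef_pos'],env.state()['tcp_rot'])
c=snap('wrist','w2.png'); 
np.save('w2c.npy',c,allow_pickle=True)
E
```

```text
[ 497.29339876 -280.60442268  213.05786011] [ 3.13915077 -0.00354558  1.538662  ]
```

View pics/w2.png

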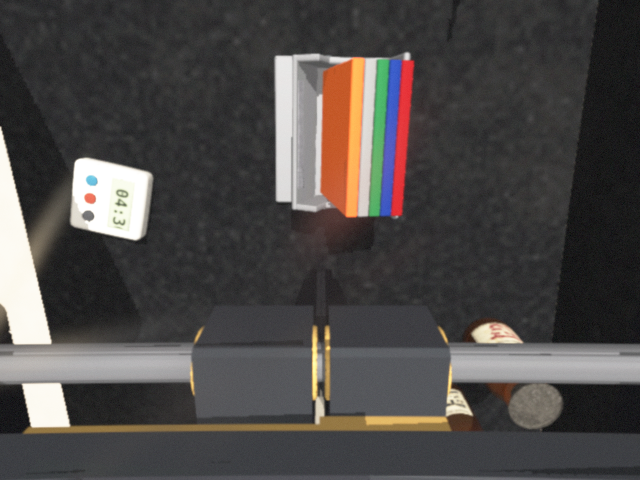

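```bash
python3 - <<'E'
import cv2
a=cv2.imread('pics/w2.png')
cv2.imwrite('pics/w2z.png',cv2.resize(a[40:230,265:425],None,fx=3,fy=3,interpolation=cv2.INTER_CUBIC))
E
```

```text
(no output)
```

View pics/w2z.png

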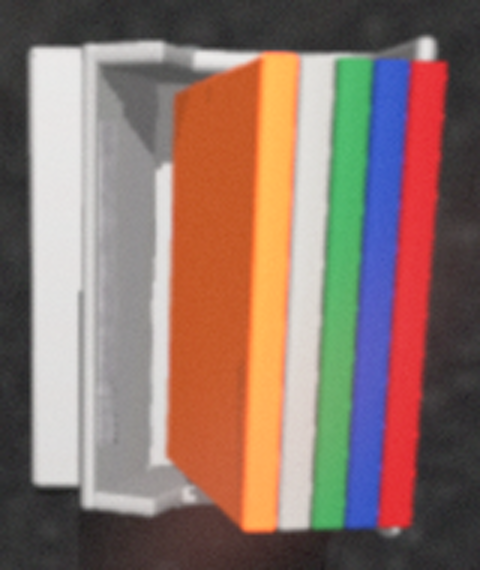

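```bash
python3 - <<'E'
from h import *
c=np.load('w2c.npy',allow_pickle=True).item()
def P(q,z,n): 
    u,v=(q[0]+.5)/3+265-.5,(q[1]+.5)/3+40-.5
    print(n,atz(c,u,v,z).round(1))
P((261,53),108.6,'FL');P((243,531),108.6,'FR');P((298,53),107.2,'BL');P((275,531),107.2,'BR')
P((447,62),101.7,'red BL');P((410,528),101.7,'redBR')
P((84,45),60,'rest L');P((82,508),60,'rest R')
P((80,45),60,'rest L');P((90,500),60,'rest R');P((97,490),60,'rest R inner')
for X in [(516.4,-223.5,108.6)]: print(proj(c,X))
E
```

```text
FL [ 519.1 -172.6  108.6]
FR [ 513.9 -271.9  108.6]
BL [ 526.7 -172.7  107.2]
BR [ 521.2 -272.5  107.2]
red BL [ 558.1 -174.9  101.7]
redBR [ 552.7 -274.1  101.7]
rest L [ 480.7 -164.1   60. ]
rest R [ 474.4 -276.4   60. ]
rest L [ 479.8 -164.1   60. ]
rest R [ 476.6 -274.3   60. ]
rest R inner [ 478.6 -271.7   60. ]
(np.float64(348.3492360207457), np.float64(143.3236832716563))
```

Request:
arm_command(deltas=[[[1,0.085,0.3,0,-0.025],[1,0.085,0.29,0,0],[1,0,0,-0.3,0],[1,0,0,-0.3,0],[1,0,0,-0.2,0],[1,0,0,0,0],[1,0,0,0,0]]])

```text
t: 3.18
eef_pos: [516.7, -207.8, 133.0]
tcp_rot: [3.136, -0.003, 1.534]
ft_force: [-0.4, -0.1, 0.4]
opening: 0.005
```

Request:
arm_command(deltas=[[[1,-0.025,-0.14,-0.12,-0.02],[1,0,0,0,0],[1,0,0,0,0]]])

```text
t: 3.43
eef_pos: [515.4, -221.4, 123.2]
tcp_rot: [3.133, -0.001, 1.521]
ft_force: [0.2, 0.2, 0.4]
opening: 0.004
```

```bash
python3 - <<'E'
from h import *
s=env.state();print(s['eef_pos'],s['tcp_rot'],s['ft_force'])
E
```

```text
[ 515.42677006 -221.42383225  123.16824947] [ 3.13285983e+00 -1.25562501e-03  1.52097583e+00] [0.22319043 0.24552886 0.39424738]
```

Request:
arm_command(deltas=[[[1,-0.01,-0.01,-0.11,0],[1,0,0,0,0],[1,0,0,0,0]]])

```text
t: 3.68
eef_pos: [514.8, -223.3, 113.0]
tcp_rot: [3.13, 0.0, 1.52]
ft_force: [-0.9, 0.3, 0.8]
opening: 0.005
```

Request:
arm_command(deltas=[[[1,0,0,-0.015,0],[1,0,0,0,0]]])

```text
t: 3.85
eef_pos: [514.8, -223.4, 111.6]
tcp_rot: [3.13, 0.0, 1.52]
ft_force: [-0.1, -0.4, 1.2]
opening: 0.006
```

Request:
arm_command(deltas=[[[1,0,0,-0.012,0],[1,0,0,0,0]]])

```text
t: 4.02
eef_pos: [514.9, -223.4, 110.6]
tcp_rot: [3.13, 0.0, 1.52]
ft_force: [-0.7, -0.1, 0.5]
opening: 0.006
```

Request:
arm_command(deltas=[[[1,0,0,-0.01,0],[1,0,0,0,0]]])

```text
t: 4.18
eef_pos: [515.0, -223.4, 109.6]
tcp_rot: [3.129, 0.0, 1.52]
ft_force: [0.3, -0.5, -0.7]
opening: 0.003
```

Request:
arm_command(deltas=[[[1,0,0,-0.007,0],[1,0,0,0,0]]])

```text
t: 4.35
eef_pos: [515.0, -223.4, 108.9]
tcp_rot: [3.129, 0.0, 1.52]
ft_force: [0.4, -0.8, 0.3]
opening: 0.008
```

Request:
arm_command(deltas=[[[1,0,0,-0.007,0],[1,0,0,0,0]]])

```text
t: 4.52
eef_pos: [515.2, -223.4, 108.6]
tcp_rot: [3.129, 0.001, 1.52]
ft_force: [0.1, 1.1, 1.8]
opening: 0.005
```

Request:
arm_command(deltas=[[[1,-0.03,0.0015,-0.005,0],[1,-0.03,0.0015,-0.003,0],[1,-0.03,0.0015,-0.003,0]]])

```text
t: 4.77
eef_pos: [508.0, -223.2, 109.4]
tcp_rot: [3.123, 0.002, 1.52]
ft_force: [0.7, 1.5, 6.2]
opening: 0.002
```

```bash
cat > zm.py <<'E'
from h import *
import sys
def zoom(n,x,y,w,h,f,fn):
    c=snap(n); cv2.imwrite('pics/'+fn,cv2.resize(c['frame'][y:y+h,x:x+w,::-1],None,fx=f,fy=f,interpolation=cv2.INTER_CUBIC)); return c
E
python3 -c "
from zm import *
zoom('side',290,270,120,100,6,'d3.png'); print(env.state()['eef_pos'],env.state()['ft_force'])"
```

```text
[ 507.59273981 -223.11855632  109.41059823] [1.07761923 2.0256627  7.39763115]
```

View pics/d3.png

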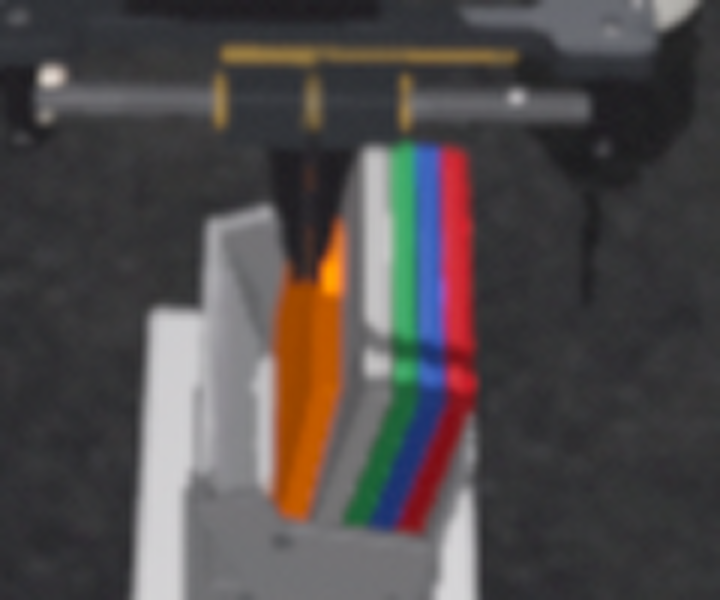

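Request:
arm_command(deltas=[[[1,-0.03,0.0015,0.003,0],[1,-0.03,0.0015,0.001,0],[1,-0.03,0.0015,0,0]]])

```text
t: 5.07
eef_pos: [498.1, -222.6, 110.1]
tcp_rot: [3.122, 0.003, 1.52]
ft_force: [0.8, 0.2, 0.5]
opening: 0.003
```

Request:
arm_command(deltas=[[[1,-0.03,0.0015,-0.002,0],[1,-0.03,0.0015,-0.002,0]]])

```text
t: 5.23
eef_pos: [491.1, -222.2, 109.3]
tcp_rot: [3.123, 0.002, 1.52]
ft_force: [0.3, 0.8, 0.1]
opening: 0.007
```

```bash

python3 -c "
from zm import *
zoom('side',290,270,120,100,6,'d4.png'); print(env.state()['eef_pos'],env.state()['ft_force'])"
```

```text
[ 490.57241702 -222.06057983  109.26585493] [ 0.05160053 -0.45718428  0.20176292]
```

View pics/d4.png

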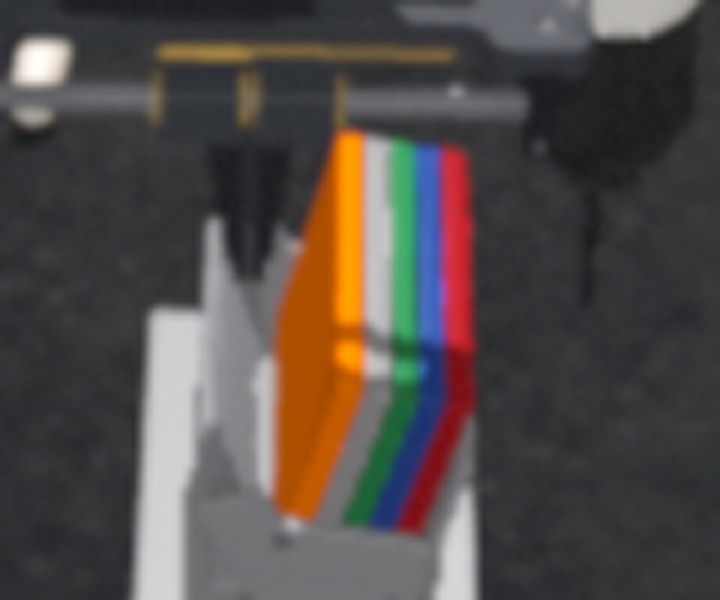

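Request:
arm_command(deltas=[[[1,0,0,0.07,0],[1,0.14,-0.007,0,0],[1,0.14,-0.007,0,0],[1,0,0,0,0],[1,0,0,0,0]]])

```text
t: 5.7
eef_pos: [518.6, -223.6, 118.1]
tcp_rot: [3.124, 0.002, 1.519]
ft_force: [-0.7, -0.9, 0.7]
opening: 0.008
```

Request:
arm_command(deltas=[[[1,-0.02,0.01,-0.08,0],[1,0,0,0,0],[1,0,0,-0.006,0],[1,0,0,0,0]]])

```text
t: 6.03
eef_pos: [514.6, -222.2, 108.7]
tcp_rot: [3.125, 0.001, 1.519]
ft_force: [-0.2, 0.6, -0.0]
opening: 0.006
```

Request:
arm_command(deltas=[[[1,0,0,-0.007,0],[1,0,0,0,0]]])

```text
t: 6.2
eef_pos: [514.8, -222.4, 108.6]
tcp_rot: [3.124, 0.002, 1.519]
ft_force: [-0.2, 0.4, 0.8]
opening: 0.005
```

Request:
arm_command(deltas=[[[1,-0.03,0.0015,-0.005,0],[1,-0.03,0.0015,-0.003,0],[1,-0.03,0.0015,-0.002,0],[1,-0.03,0.0015,-0.001,0]]])

```text
t: 6.53
eef_pos: [504.0, -222.0, 109.7]
tcp_rot: [3.118, 0.003, 1.519]
ft_force: [0.2, 1.4, 2.8]
opening: -0.0
```

Request:
arm_command(deltas=[[[1,-0.03,0.0015,-0.001,0],[1,-0.03,0.0015,-0.001,0]]])

```text
t: 6.7
eef_pos: [497.5, -221.6, 110.0]
tcp_rot: [3.117, 0.004, 1.519]
ft_force: [-0.2, 0.6, 3.5]
opening: 0.008
```

Request:
arm_command(deltas=[[[1,-0.03,0.0015,-0.001,0],[1,-0.03,0.0015,-0.002,0]]])

```text
t: 6.87
eef_pos: [490.6, -221.3, 109.7]
tcp_rot: [3.117, 0.004, 1.519]
ft_force: [-0.4, 1.3, 4.7]
opening: 0.003
```

Request:
arm_command(deltas=[[[1,-0.03,0.0015,-0.003,0],[1,-0.03,0.0015,-0.003,0]]])

```text
t: 7.03
eef_pos: [483.7, -220.9, 109.0]
tcp_rot: [3.118, 0.004, 1.519]
ft_force: [-0.0, 1.0, 1.3]
opening: 0.004
```

```bash

python3 -c "
from zm import *
zoom('side',290,270,120,100,6,'d5.png'); print(env.state()['eef_pos'],env.state()['ft_force'])"
```

```text
[ 483.131295   -220.76002356  108.91356793] [-0.52590705  0.58239488  3.98264038]
```

View pics/d5.png

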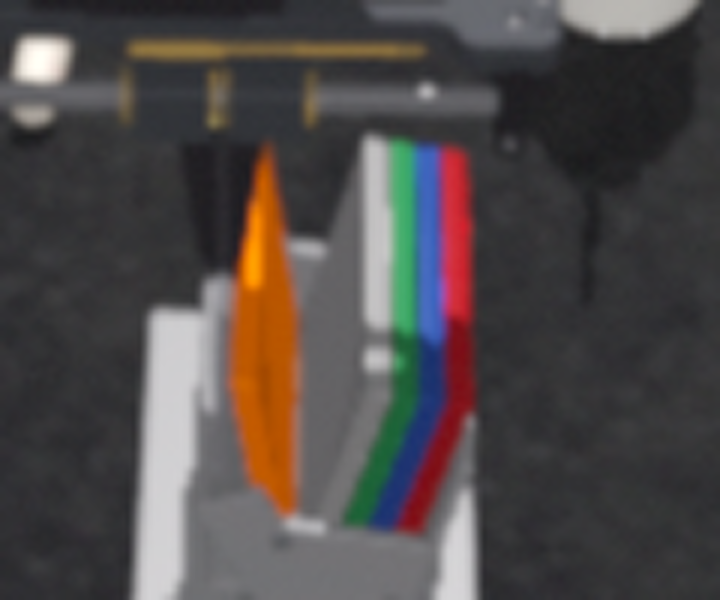

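Request:
arm_command(deltas=[[[1,0,0,0.1,0],[0.6,0,0,0.2,0],[0.55,0,0,0.1,0],[0.55,0,0,0,0],[0.55,0,0,0,0]]])

```text
t: 7.5
eef_pos: [482.2, -220.9, 150.9]
tcp_rot: [3.121, 0.002, 1.518]
ft_force: [0.5, 0.1, -0.3]
opening: 0.228
```

```bash

python3 -c "
from zm import *
zoom('side',290,270,120,100,6,'d6.png'); print(env.state()['eef_pos'],env.state()['ft_force'],env.state()['opening'])
zoom('scene',340,230,120,120,5,'s6.png')"
```

```text
[ 482.17779844 -220.87818458  150.78077039] [ 1.18828632 -0.42796698  0.72774444] 0.2726706842980854
```

View pics/d6.png

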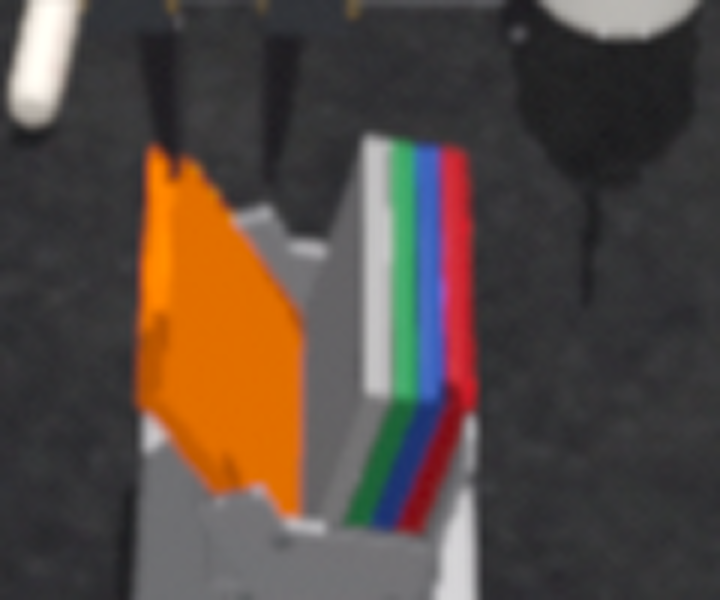

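View pics/s6.png

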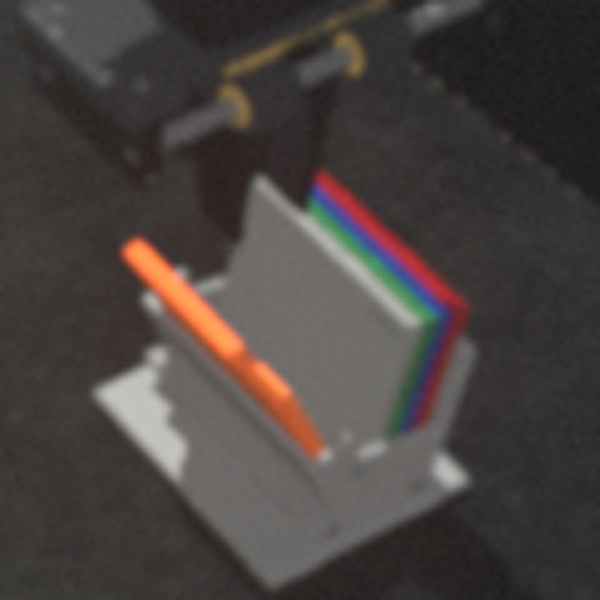

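Request:
arm_command(deltas=[[[0.62,-0.08,0.01,0,0],[0.62,0,0,0,0],[0.62,0,0,0,0],[0.62,0,0,-0.15,0],[0.62,0,0,0,0],[0.62,0,0,0,0]]])

```text
t: 8.1
eef_pos: [472.1, -219.2, 133.1]
tcp_rot: [3.125, 0.0, 1.518]
ft_force: [0.3, 0.0, 0.7]
opening: 0.382
```

```bash

python3 -c "
from zm import *
print(env.state()['eef_pos'],env.state()['ft_force'],env.state()['opening'])
zoom('side',290,250,120,100,6,'d7.png'); "
```

```text
[ 472.13108085 -219.2203281   133.12904178] [0.28403946 0.03991097 0.72568602] 0.3824009901892261
```

View pics/d7.png

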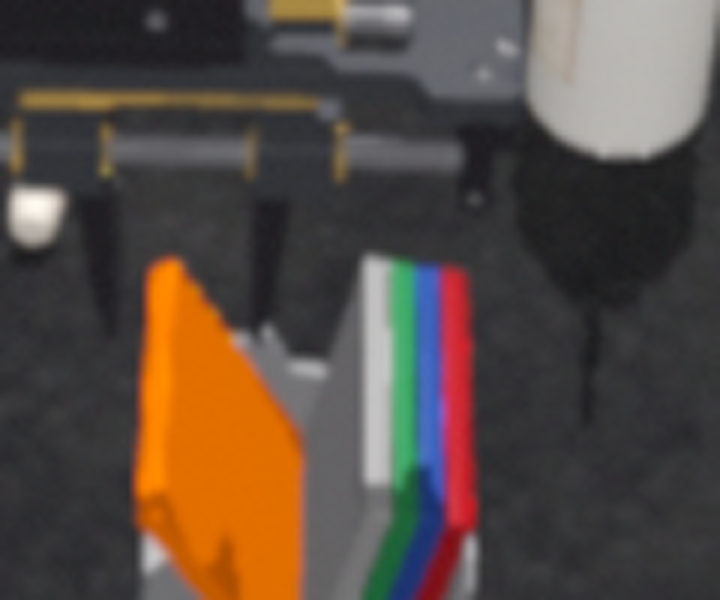

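Request:
arm_command(deltas=[[[0.62,0.01,0,-0.16,0],[0.62,0,0,-0.16,0],[0.62,0,0,-0.1,0],[0.62,0,0,0,0],[0.62,0,0,0,0]]])

```text
t: 8.57
eef_pos: [474.2, -219.7, 91.9]
tcp_rot: [3.123, 0.002, 1.518]
ft_force: [0.2, -0.0, 0.1]
opening: 0.38
```

```bash

python3 -c "
from zm import *
print(env.state()['eef_pos'],env.state()['ft_force'],env.state()['opening'])
zoom('side',290,250,120,100,6,'d8.png'); "
```

```text
[ 474.15578744 -219.73963166   91.86725593] [ 0.18010619 -0.01243171  0.08122214] 0.3800914314781723
```

View pics/d8.png

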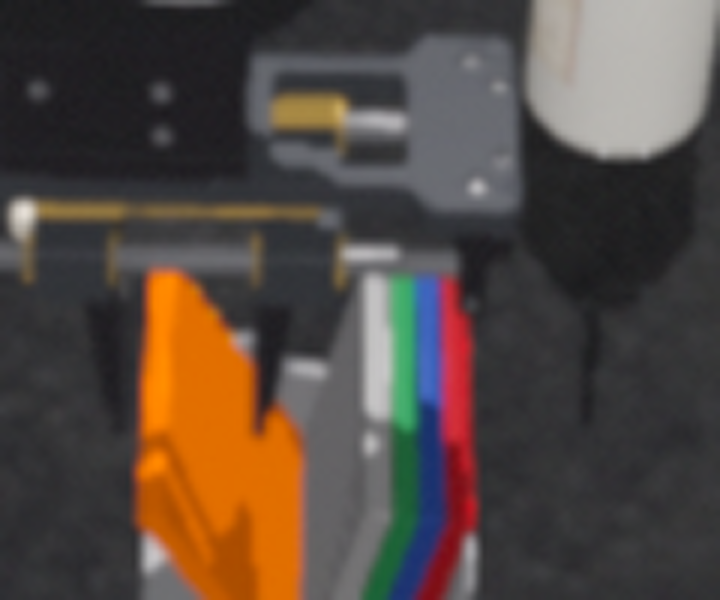

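```bash

python3 -c "
from h import *
c=snap('wrist','w8.png')
T=np.array(c['tool_from_camera']); print(T.round(3),c['cx'],c['cy'])
def dirt(u,v):
    x=(u-c['cx'])/c['fx']; y=(v-c['cy'])/c['fy']
    return T[:3,:3]@np.array([x,y,1]),T[:3,3]
for v in (305,345,382,395,415):
    d,o=dirt(320,v)
    for X in (0,10,20): k=(X-o[0])/d[0]; print(v,X,(o+k*d).round(1))
"
```

```text
[[ 0.00000e+00 -9.61000e-01 -2.76000e-01  7.79670e+01]
 [ 1.00000e+00  0.00000e+00 -0.00000e+00 -6.75000e-01]
 [ 1.00000e-03 -2.76000e-01  9.61000e-01 -1.70029e+02]
 [ 0.00000e+00  0.00000e+00  0.00000e+00  1.00000e+00]] 320.5748136265939 230.5219895600942
305 0 [  0.   -1.  -10.7]
305 10 [ 10.   -0.9 -31.1]
305 20 [ 20.   -0.9 -51.6]
345 0 [  0.   -0.9 -41.6]
345 10 [ 10.   -0.9 -58.1]
345 20 [ 20.   -0.9 -74.6]
382 0 [  0.   -0.9 -62.1]
382 10 [ 10.   -0.9 -76. ]
382 20 [ 20.   -0.8 -89.8]
395 0 [  0.   -0.9 -68.1]
395 10 [ 10.   -0.9 -81.1]
395 20 [ 20.   -0.8 -94.2]
415 0 [  0.   -0.9 -76.2]
415 10 [ 10.   -0.8 -88.3]
415 20 [  20.    -0.8 -100.3]
```

View pics/w8.png

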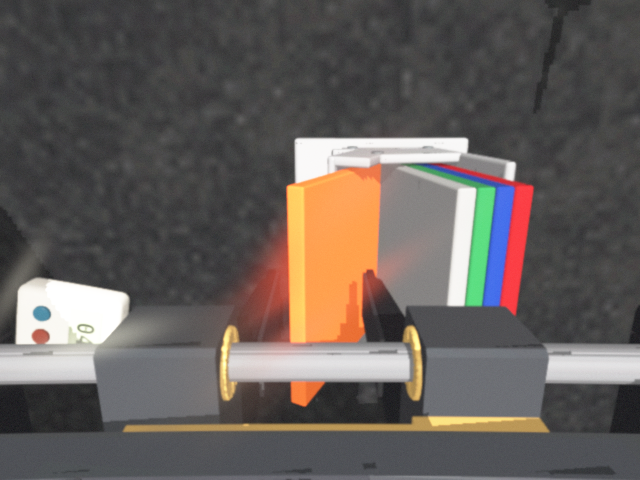

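Request:
arm_command(deltas=[[[0.62,0,0,-0.12,0],[0.62,0,0,-0.08,0],[0.62,0,0,0,0],[0.62,0,0,0,0]]])

```text
t: 9.0
eef_pos: [475.4, -220.5, 74.2]
tcp_rot: [3.119, 0.004, 1.518]
ft_force: [0.7, -0.4, 0.2]
opening: 0.378
```

Request:
arm_command(deltas=[[[0.75,0,0,-0.01,0],[0.78,0,0,0,0],[0.78,0,0,0,0],[0.78,0,0,0,0]]])

```text
t: 9.33
eef_pos: [475.6, -220.7, 74.5]
tcp_rot: [3.118, 0.004, 1.518]
ft_force: [-0.2, -1.0, 0.7]
opening: 0.227
```

```bash

python3 -c "
from zm import *
print(env.state()['eef_pos'],env.state()['ft_force'],env.state()['opening'])
zoom('side',290,250,120,100,6,'d9.png'); "
```

```text
[ 475.59592234 -220.66312007   74.54326198] [-0.17723271 -0.9746089   0.69226795] 0.22656570426791048
```

View pics/d9.png

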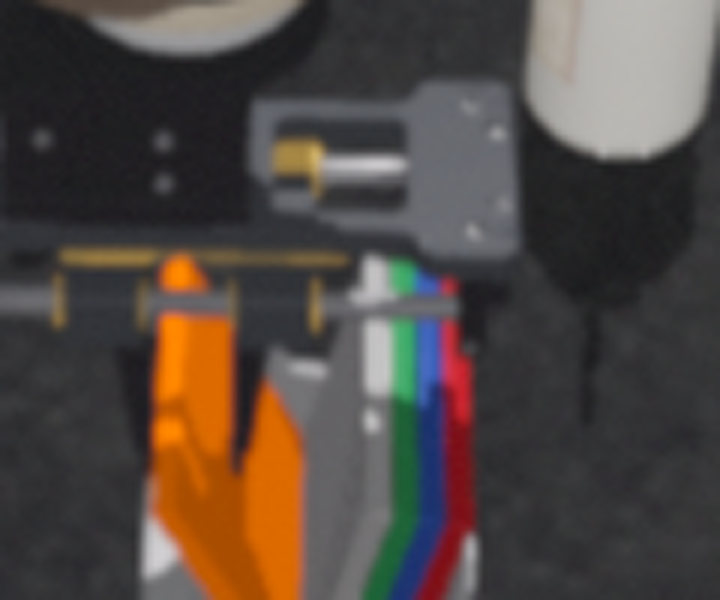

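Request:
arm_command(deltas=[[[0.82,0,0,0,0],[0.84,0,0,0.02,0],[0.86,0,0,0.03,0]]])

```text
t: 9.63
eef_pos: [478.8, -222.0, 80.8]
tcp_rot: [3.11, 0.008, 1.517]
ft_force: [10.1, 0.6, -2.5]
opening: 0.154
```

Request:
arm_command(deltas=[[[0.88,0,0,0.04,0],[0.9,0,0,0.05,0],[0.92,0,0,0.05,0]]])

```text
t: 9.88
eef_pos: [484.1, -224.0, 96.7]
tcp_rot: [3.097, 0.012, 1.516]
ft_force: [7.4, 0.4, -2.8]
opening: 0.109
```

```bash

python3 -c "
from zm import *
print(env.state()['eef_pos'],env.state()['ft_force'],env.state()['opening'])
zoom('side',290,250,120,100,6,'d10.png'); "
```

```text
[ 484.14019266 -224.01340431   96.66365329] [ 7.41640005  0.42727537 -2.80519844] 0.10916330975403297
```

View pics/d10.png

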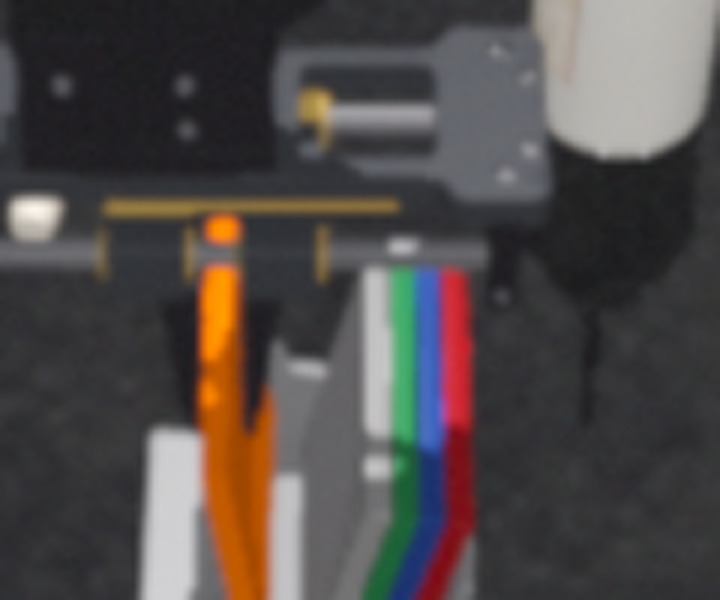

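Request:
arm_command(deltas=[[[1,0,0,0.06,0],[1,0,0,0.08,0],[1,0,0,0.12,0],[1,0,0,0.12,0],[1,0,0,0,0]]])

```text
t: 10.35
eef_pos: [486.3, -224.2, 137.7]
tcp_rot: [3.093, 0.014, 1.516]
ft_force: [-0.6, 0.2, -1.3]
opening: 0.082
```

```bash

python3 -c "
from zm import *
print(env.state()['eef_pos'],env.state()['ft_force'],env.state()['opening'])
zoom('side',290,230,120,100,6,'d11.png'); "
```

```text
[ 486.33238156 -224.2454136   137.66450197] [-0.63343673  0.24466468 -1.34914551] 0.08204907349372102
```

View pics/d11.png

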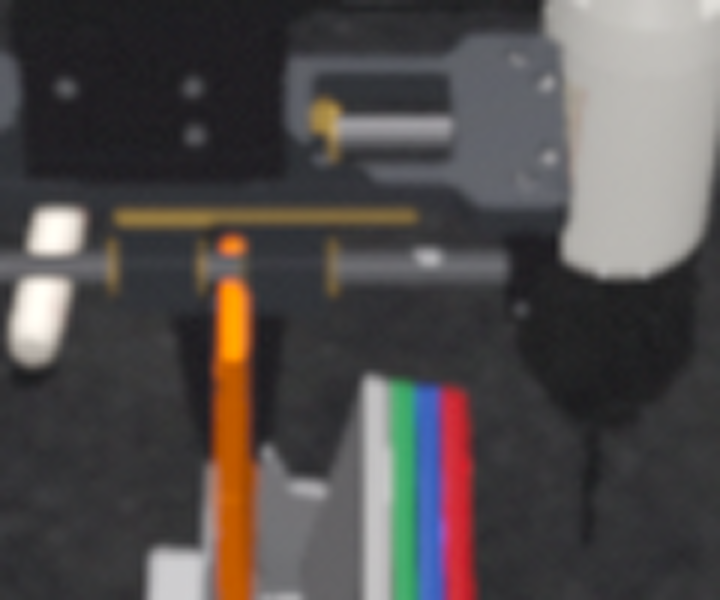

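```bash

python3 -c "
from h import *
S=snap('scene');D=snap('side')
for q in [(293,255),(318,290)]: print(atz(S,*q,7))
for q in [(304,246),(296,288)]: print(atz(D,*q,7))
"
```

```text
[442.81974237  60.14330067   7.        ]
[424.46011448 -65.97206916   7.        ]
[440.28568895  66.41441112   7.        ]
[424.36518837 -66.11315053   7.        ]
```

Request:
arm_command(deltas=[[[1,0,0,0.15,0],[1,0,0,0.15,0],[1,0,0,0,0],[1,0,0,0,0]]])

```text
t: 10.83
eef_pos: [483.7, -222.9, 162.2]
tcp_rot: [3.102, 0.009, 1.516]
ft_force: [0.0, -0.1, -1.9]
opening: 0.084
```

Request:
arm_command(deltas=[[[1,0,0.15,0,0],[1,0,0.25,0,0],[1,0,0.25,0,0],[1,0,0.25,0,0],[1,0,0.25,0,0],[1,0,0.25,0,0],[1,0,0.25,0,0],[1,0,0.25,0,0],[1,0,0.25,0,0],[1,0,0.25,0,0],[1,0,0.15,0,0],[1,0,0.05,0,0]]])

```text
t: 11.83
eef_pos: [477.0, 47.4, 147.6]
tcp_rot: [3.119, 0.006, 1.511]
ft_force: [0.4, -0.0, -2.3]
opening: 0.084
```

Request:
arm_command(deltas=[[[1,0,0,0,0],[1,0,0,0,0]]])

```text
t: 12.0
eef_pos: [476.2, 48.2, 146.0]
tcp_rot: [3.121, 0.006, 1.513]
ft_force: [1.3, -0.5, -1.7]
opening: 0.084
```

```bash

python3 -c "
from zm import *
zoom('side',250,140,160,120,5,'d12.png'); zoom('scene',240,170,130,130,5,'s12.png')"
```

```text
(no output)
```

View pics/d12.png

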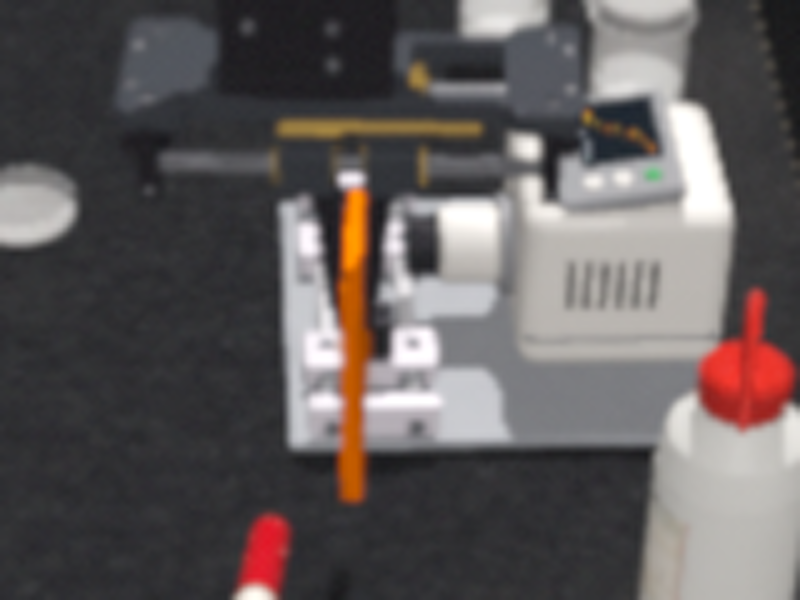

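View pics/s12.png

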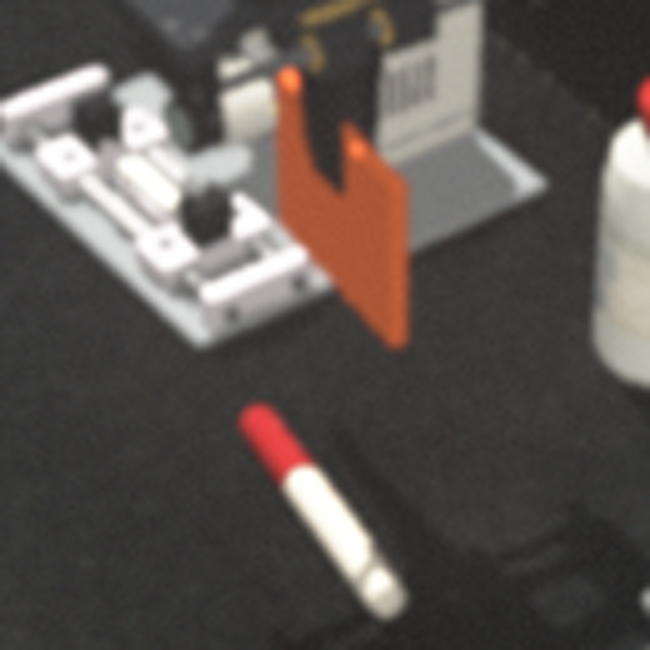

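```bash

python3 -c "
from fit import *
S=snap('scene');D=snap('side')
so,do=(240,170),(250,140)
print(env.state()['eef_pos'])
print(tri([(S,*uv(so,5,(397,348))),(D,*uv(do,5,(352,500)))]))
print(tri([(S,*uv(so,5,(406,180))),(D,*uv(do,5,(353,285)))]))
print(tri([(S,*uv(so,5,(283,215))),(D,*uv(do,5,(352,440)))]))
# predicted corners for tile with bottom h below TCP
"
```

```text
[476.58925018  47.46918781 146.52535642]
(array([474.919743  ,   3.07429067,  80.46720022]), [np.float64(0.7370281260563306), np.float64(0.7370281260565185)])
(array([472.29685305,  -2.99731804, 187.87809245]), [np.float64(8.503472460783431), np.float64(8.503472460783247)])
(array([478.97714462,  89.23454652,  70.43075125]), [np.float64(21.557023188435394), np.float64(21.557023188435412)])
```

Request:
arm_command(deltas=[[[1,0.14,0.2,0,0.02],[1,0,0,0,0],[1,0,0,-0.2,0],[1,0,0,-0.2,0],[1,0,0,-0.1,0],[1,0,0,0,0],[1,0,0,0,0]]])

```text
t: 12.78
eef_pos: [492.2, 63.0, 95.9]
tcp_rot: [3.117, 0.006, 1.521]
ft_force: [0.3, -0.4, -2.2]
opening: 0.084
```

Request:
arm_command(deltas=[[[1,0,0,-0.14,0],[1,0,0,0,0],[1,0,0,-0.08,0],[1,0,0,0,0]]])

```text
t: 13.12
eef_pos: [493.4, 61.6, 76.0]
tcp_rot: [3.113, 0.006, 1.519]
ft_force: [0.1, -0.6, -2.7]
opening: 0.081
```

```bash

python3 -c "
from zm import *
print(env.state()['eef_pos'],env.state()['ft_force'])
zoom('side',250,140,160,120,5,'d13.png'); zoom('scene',220,170,160,120,5,'s13.png')"
```

```text
[493.41536747  61.56900137  76.01043921] [ 0.05352513 -0.64625795 -2.73698191]
```

View pics/d13.png

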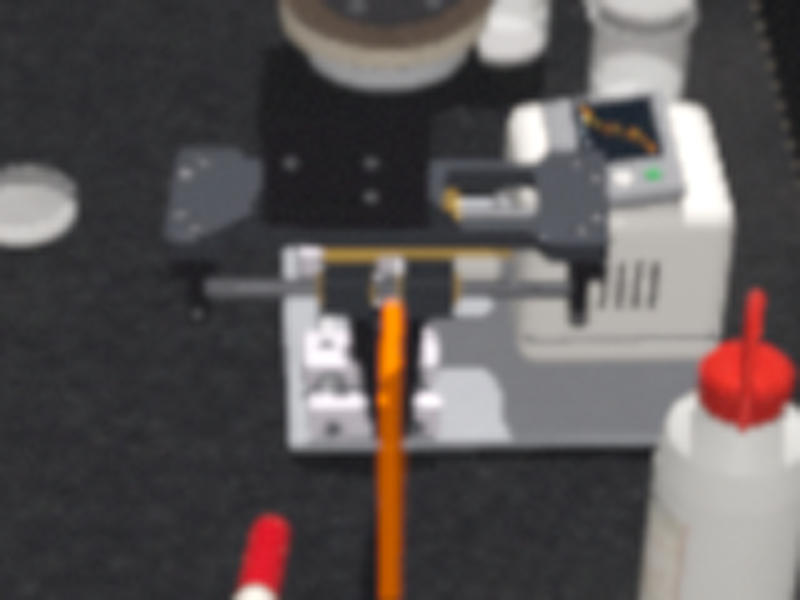

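View pics/s13.png

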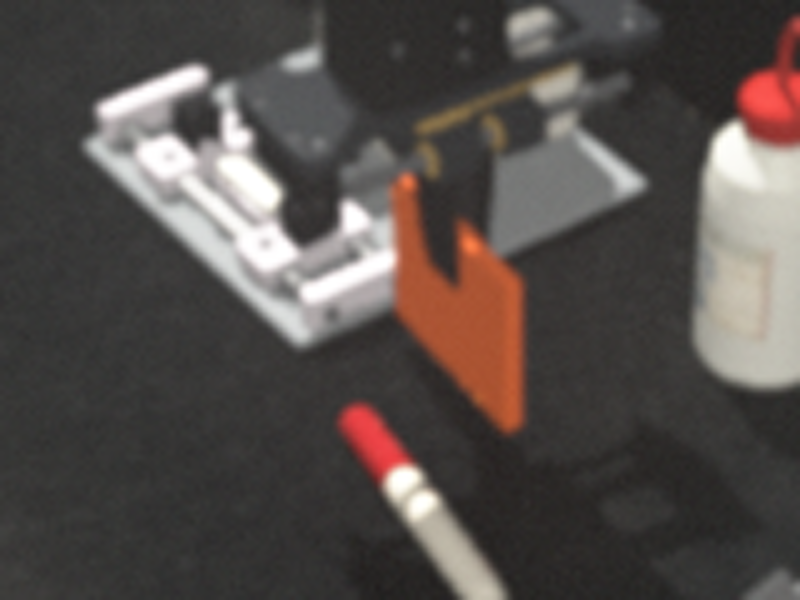

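Request:
arm_command(deltas=[[[1,0,0,-0.06,0],[1,0,0,0,0]]])

```text
t: 13.38
eef_pos: [494.4, 61.7, 71.5]
tcp_rot: [3.11, 0.006, 1.519]
ft_force: [0.0, 0.1, -2.5]
opening: 0.083
```

Request:
arm_command(deltas=[[[1,0,0,-0.03,0],[1,0,0,0,0]]])

```text
t: 13.55
eef_pos: [494.6, 61.7, 68.5]
tcp_rot: [3.109, 0.006, 1.52]
ft_force: [0.8, 0.3, -2.4]
opening: 0.081
```

Request:
arm_command(deltas=[[[1,0,0,-0.02,0],[1,0,0,0,0]]])

```text
t: 13.72
eef_pos: [494.6, 61.8, 66.3]
tcp_rot: [3.109, 0.006, 1.52]
ft_force: [-0.1, -0.6, -1.4]
opening: 0.085
```

Request:
arm_command(deltas=[[[1,0,0,-0.015,0],[1,0,0,0,0]]])

```text
t: 13.88
eef_pos: [494.6, 61.9, 64.6]
tcp_rot: [3.109, 0.006, 1.52]
ft_force: [0.2, -0.6, -2.7]
opening: 0.083
```

Request:
arm_command(deltas=[[[1,0,0,-0.015,0],[1,0,0,0,0]]])

```text
t: 14.05
eef_pos: [494.8, 61.9, 63.3]
tcp_rot: [3.109, 0.006, 1.52]
ft_force: [-0.7, -0.1, -0.2]
opening: 0.086
```

Request:
arm_command(deltas=[[[1,0,0,-0.015,0],[1,0,0,0,0]]])

```text
t: 14.22
eef_pos: [495.1, 62.4, 62.9]
tcp_rot: [3.107, 0.005, 1.52]
ft_force: [0.3, 1.2, -1.8]
opening: 0.082
```

Request:
arm_command(deltas=[[[1,0,0,-0.015,0],[1,0,0,0,0]]])

```text
t: 14.38
eef_pos: [495.5, 62.9, 62.5]
tcp_rot: [3.106, 0.005, 1.519]
ft_force: [-0.8, 0.6, -1.3]
opening: 0.08
```

Request:
arm_command(deltas=[[[1,0,0,-0.015,0],[1,0,0,0,0]]])

```text
t: 14.55
eef_pos: [496.1, 63.3, 62.4]
tcp_rot: [3.103, 0.004, 1.519]
ft_force: [0.1, -0.1, -3.0]
opening: 0.085
```

```bash

python3 -c "
from zm import *
s=env.state()
for k in ['joints','tau','moment','ft_force','eef_pos']: print(k,np.array(s[k]).round(3))
zoom('side',250,150,160,120,5,'d14.png'); zoom('scene',220,170,160,120,5,'s14.png')"
```

```text
joints [-2.000e-03  5.330e-01  2.033e+00 -1.200e-02  5.380e-01  6.000e-02]
tau [ 2.5300e-01 -5.3447e+01 -1.4843e+01  1.5300e-01 -1.2700e-01  1.0000e-03]
moment [-0.097  0.078  0.005]
ft_force [ 0.076 -0.064 -3.048]
eef_pos [496.093  63.275  62.359]
```

View pics/d14.png

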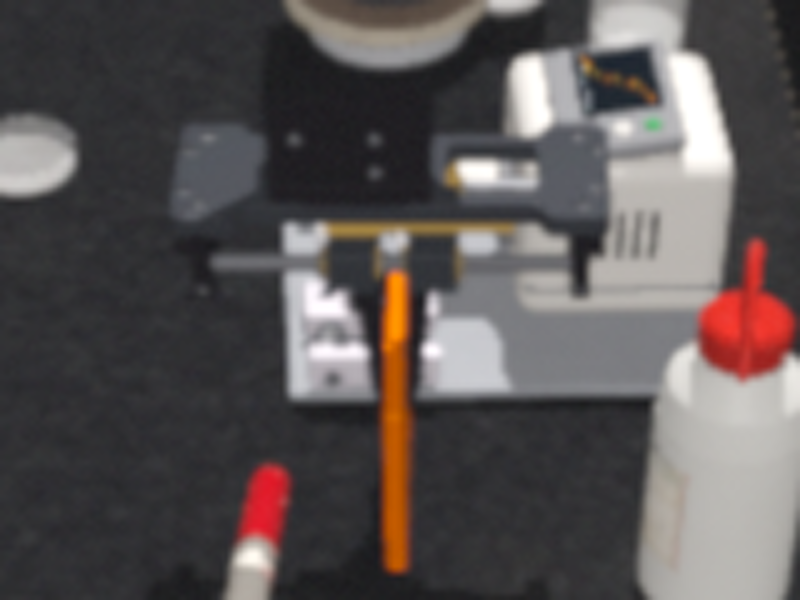

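View pics/s14.png

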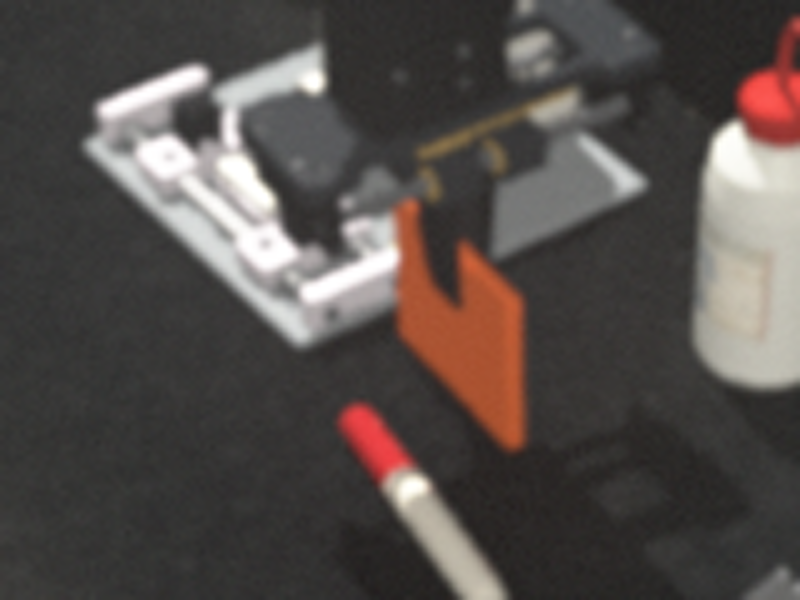

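```bash

python3 -c "
from fit import *
S=snap('scene');D=snap('side')
so,do=(220,170),(250,150)
print(tri([(S,*uv(so,5,(513,450))),(D,*uv(do,5,(396,572)))]))
for z in (0,10,20): print(atz(S,*uv(so,5,(513,450)),z),atz(D,*uv(do,5,(396,572)),z),atz(S,*uv(so,5,(402,335)),z),atz(S,*uv(so,5,(522,295)),z+90),atz(S,*uv(so,5,(400,200)),z+90))
print(env.state()['eef_pos'])
"
```

```text
(array([495.84603915,  17.59058674,  -3.19198278]), [np.float64(0.16546369833401167), np.float64(0.1654636983339894)])
[4.93868850e+02 1.49834039e+01 1.13686838e-13] [495.64819944  14.00807923   0.        ] [ 4.97822214e+02  1.12697474e+02 -1.13686838e-13] [498.06093146  16.3711658   90.        ] [492.06448988 104.50812092  90.        ]
[487.33721401   6.13800196  10.        ] [495.14222113   3.52295667  10.        ] [491.24866533 102.81612794  10.        ] [490.79120246   6.57648028 100.        ] [484.86503962  93.68046369 100.        ]
[480.80557789  -2.70739994  20.        ] [494.63624281  -6.9621659   20.        ] [484.67511646  92.93478191  20.        ] [483.52147346  -3.21820524 110.        ] [477.66558936  82.85280646 110.        ]
[496.24519258  63.30354089  62.18987294]
```

Request:
arm_command(deltas=[[[0.88,0,0,0,0],[0.81,0,0,0,0],[0.81,0,0,0,0],[0.81,0,0,0,0]]])

```text
t: 15.08
eef_pos: [496.4, 63.1, 61.6]
tcp_rot: [3.103, 0.004, 1.519]
ft_force: [0.1, -0.2, -0.5]
opening: 0.187
```

```bash

python3 -c "
from zm import *
print(env.state()['eef_pos'],env.state()['tcp_rot'],env.state()['opening'])
zoom('side',280,150,100,120,5,'d15.png'); snap('wrist','w15.png')"
```

```text
[496.41120758  63.06940504  61.5777885 ] [3.10338196 0.0044223  1.51912667] 0.18689439383595177
```

View pics/d15.png

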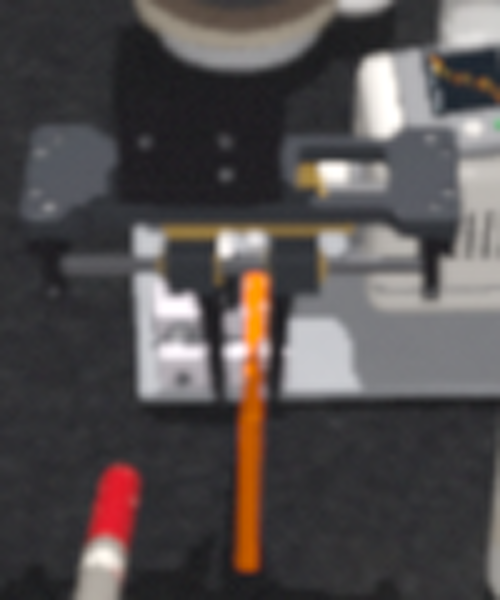

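View pics/w15.png

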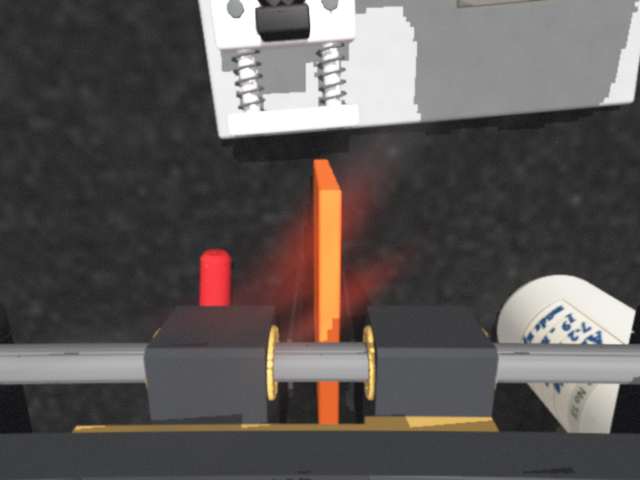

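Request:
arm_command(deltas=[[[0.81,0,0.08,0,0],[0.81,0,0.06,-0.04,0],[0.81,-0.003,0,-0.05,0],[0.81,-0.003,0,-0.05,0],[0.81,0,0,0,0],[0.81,0,0,0,0]]])

```text
t: 15.68
eef_pos: [495.5, 79.1, 45.6]
tcp_rot: [3.104, 0.004, 1.52]
ft_force: [0.5, 0.2, -0.5]
opening: 0.192
```

Request:
arm_command(deltas=[[[0.81,0,0,-0.04,0],[0.81,0,0,-0.03,0],[0.81,0,0,0,0],[0.81,0,0,0,0]]])

```text
t: 16.02
eef_pos: [495.4, 78.8, 37.6]
tcp_rot: [3.104, 0.004, 1.519]
ft_force: [-0.1, 0.4, 1.1]
opening: 0.192
```

```bash

python3 -c "
from zm import *
print(env.state()['eef_pos'],env.state()['tcp_rot'],env.state()['opening'])
zoom('side',280,150,100,120,5,'d16.png'); snap('wrist','w16.png')"
```

```text
[495.42700944  78.76931452  37.59505267] [3.10448642 0.004494   1.51938853] 0.19168192016755894
```

View pics/d16.png

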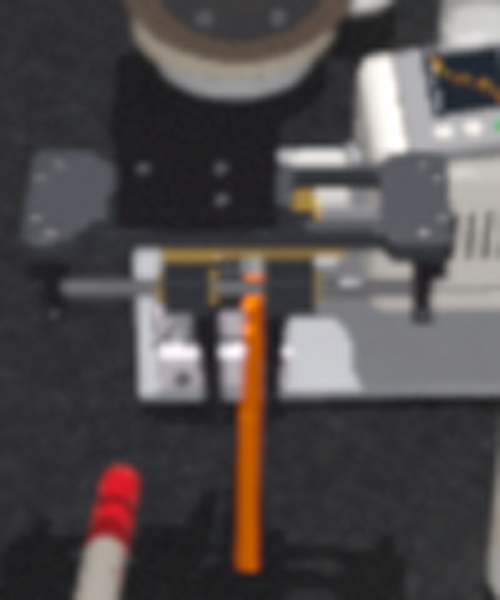

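View pics/w16.png

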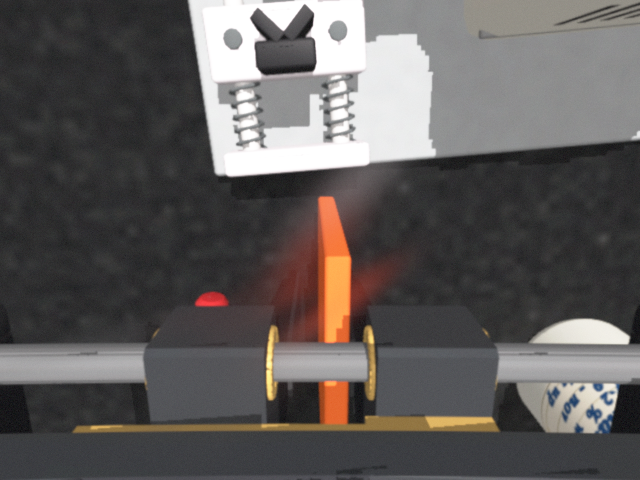

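Request:
arm_command(deltas=[[[0.83,0.02,0,0,0],[0.88,0,0,0,0],[1,0,0,0,0],[1,0,0,0,0],[1,0,0,0,0],[1,0,0,0,0]]])

```text
t: 16.62
eef_pos: [497.9, 78.7, 38.1]
tcp_rot: [3.104, 0.004, 1.519]
ft_force: [0.4, -0.4, -1.4]
opening: 0.083
```

Request:
arm_command(deltas=[[[1,0,0,0.1,0],[1,0,0,0.2,0],[1,0,0,0.25,0],[1,0,0,0.15,0],[1,0,0,0.1,0],[1,0,0,0,0]]])

```text
t: 17.12
eef_pos: [496.0, 78.7, 123.4]
tcp_rot: [3.108, 0.005, 1.519]
ft_force: [-0.0, 0.1, -2.3]
opening: 0.084
```

Request:
arm_command(deltas=[[[1,-0.03,0.15,0.01,-0.06],[1,-0.03,0.2,0.01,-0.06],[1,-0.03,0.2,0.01,-0.06],[1,-0.03,0.2,0.01,-0.06],[1,-0.03,0.2,0.01,-0.06],[1,-0.03,0.15,0.01,-0.06],[1,0,0,0,0],[1,0,0,0,0]]])

```text
t: 17.78
eef_pos: [475.3, 192.2, 129.6]
tcp_rot: [3.108, 0.006, 1.222]
ft_force: [0.8, -0.5, -2.9]
opening: 0.084
```

Request:
arm_command(deltas=[[[1,-0.02,0.15,0,-0.05],[1,-0.02,0.15,0,0],[1,0,0.07,0,0],[1,0,0,0,0],[1,0,0,0,0]]])

```text
t: 18.2
eef_pos: [471.2, 227.0, 128.4]
tcp_rot: [3.11, 0.008, 1.185]
ft_force: [0.1, -1.4, -1.9]
opening: 0.083
```

```bash

python3 -c "
from zm import *
s=env.state();print(s['eef_pos'],s['tcp_rot'],s['opening'])
c=snap('wrist','w17.png');np.save('w17c.npy',c,allow_pickle=True); zoom('side',280,120,140,100,5.7,'d17.png');zoom('scene',210,120,160,120,5,'s17.png')"
```

```text
[471.18005479 227.01580928 128.44646192] [3.10996087 0.00796677 1.18479488] 0.08291613134193047
```

View pics/w17.png

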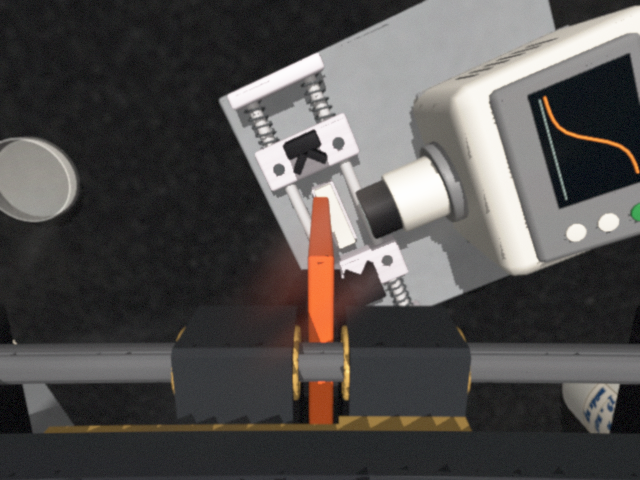

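View pics/d17.png

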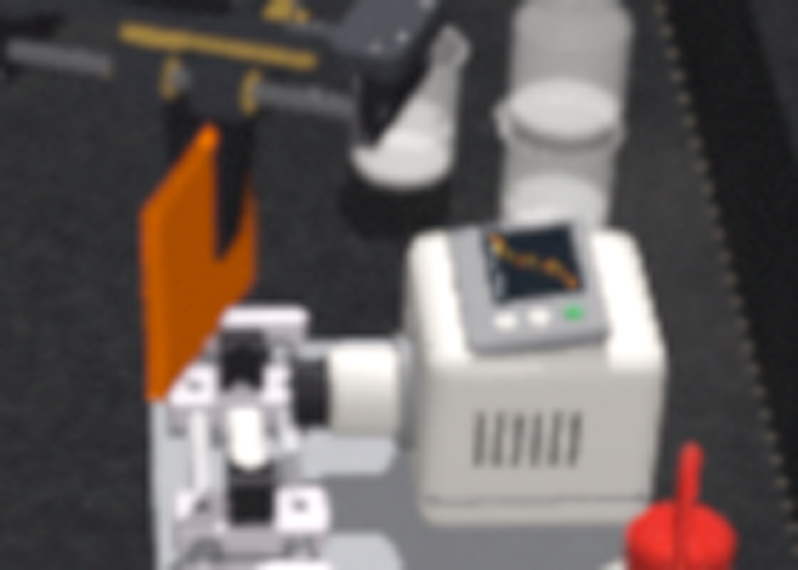

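View pics/s17.png

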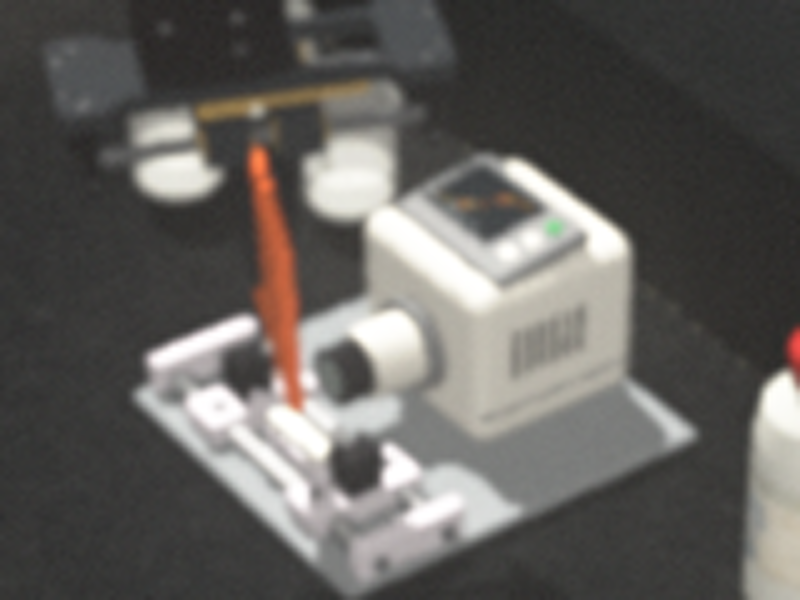

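```bash
cat > tl.py <<'E'
from h import *
def toolz(c,u,v,z):
    T=np.array(c['tool_from_camera'])
    x=(u-c['cx'])/c['fx']; y=(v-c['cy'])/c['fy']; rd=np.hypot(x,y); r=rd
    for _ in range(30): r=rd/(1+c['k1']*r*r)
    k=r/rd; d=T[:3,:3]@np.array([x*k,y*k,1]); o=T[:3,3]
    return o+d*(z-o[2])/d[2]
E
python3 -c "
from tl import *
c=np.load('w17c.npy',allow_pickle=True).item()
for z in (-50,-52,-54): print(toolz(c,321,256.5,z).round(1))
for z in (36,38,40): print(toolz(c,321,197,z).round(1), toolz(c,314,198,z).round(1),toolz(c,328,198,z).round(1))
import cv2
a=cv2.imread('pics/w17.png'); cv2.imwrite('pics/w17z.png',cv2.resize(a[90:320,215:425],None,fx=2.6,fy=2.6,interpolation=cv2.INTER_CUBIC))
"
```

```text
[ 35.1  -0.6 -50. ]
[ 35.8  -0.6 -52. ]
[ 36.5  -0.6 -54. ]
[36.  -0.6 36. ] [35.5 -4.1 36. ] [35.5  2.9 36. ]
[35.6 -0.6 38. ] [35.  -4.1 38. ] [35.  3. 38.]
[35.2 -0.6 40. ] [34.6 -4.1 40. ] [34.6  3.  40. ]
```

View pics/w17z.png

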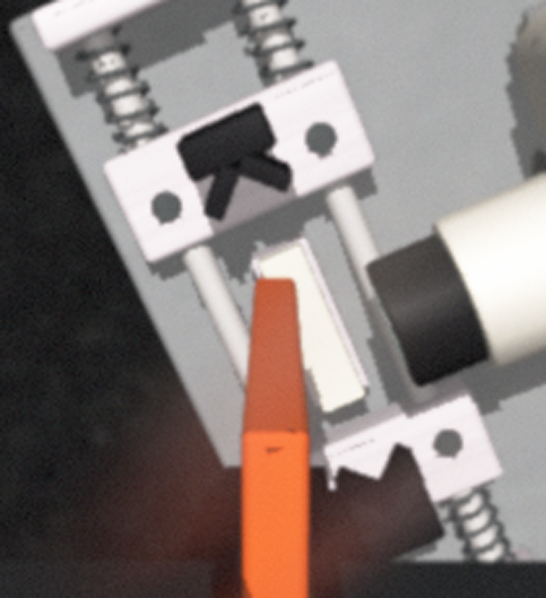

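Request:
arm_command(deltas=[[[1,0,0,-0.12,0],[1,0,0,-0.16,0],[1,0,0,-0.12,0],[1,0,0,0,0],[1,0,0,0,0]]])

```text
t: 18.77
eef_pos: [472.5, 224.2, 88.3]
tcp_rot: [3.108, 0.007, 1.182]
ft_force: [0.7, 0.3, -1.6]
opening: 0.084
```

Request:
arm_command(deltas=[[[1,-0.01,0.02,-0.09,0],[1,0,0,-0.06,0],[1,0,0,0,0],[1,0,0,0,0]]])

```text
t: 19.1
eef_pos: [472.2, 225.9, 73.4]
tcp_rot: [3.107, 0.005, 1.181]
ft_force: [0.2, -0.3, -2.0]
opening: 0.08
```

```bash

python3 -c "
from zm import *
s=env.state();print(s['eef_pos'],s['tcp_rot'],s['opening'])
c=snap('wrist','w18.png');np.save('w18c.npy',c,allow_pickle=True); zoom('side',280,120,140,100,5.7,'d18.png');zoom('scene',210,120,160,120,5,'s18.png')"
```

```text
[472.18039492 225.94891461  73.44494189] [3.10657152 0.00529965 1.18103405] 0.07981795451960783
```

View pics/w18.png

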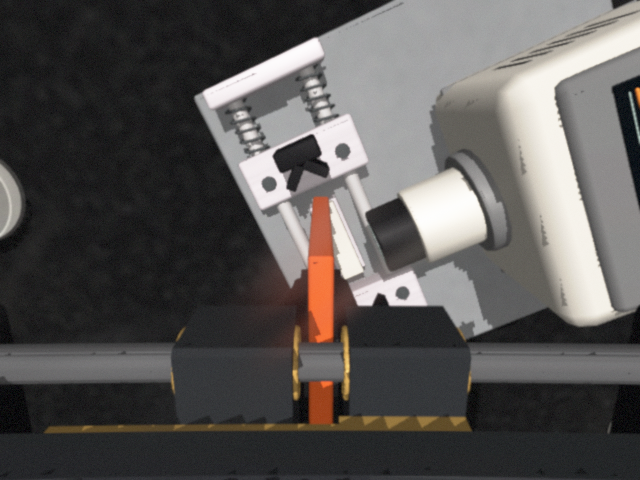

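View pics/s18.png

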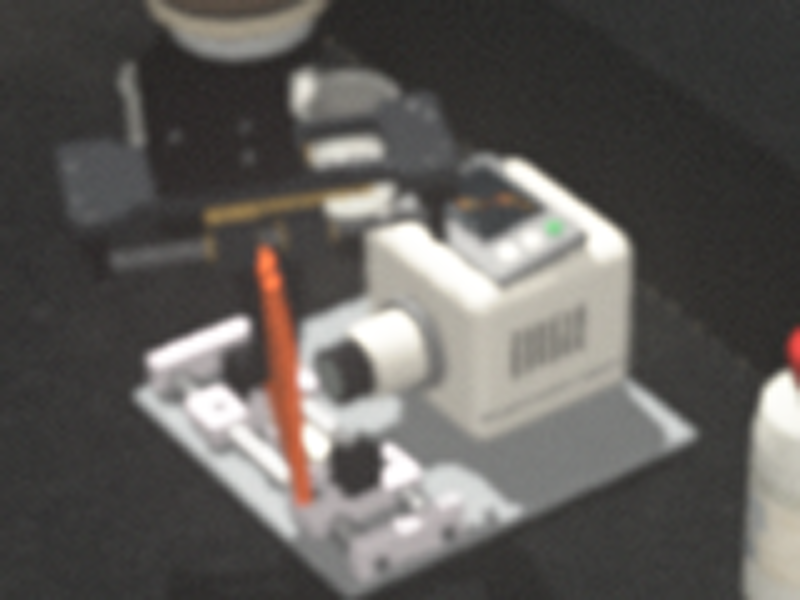

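View pics/d18.png

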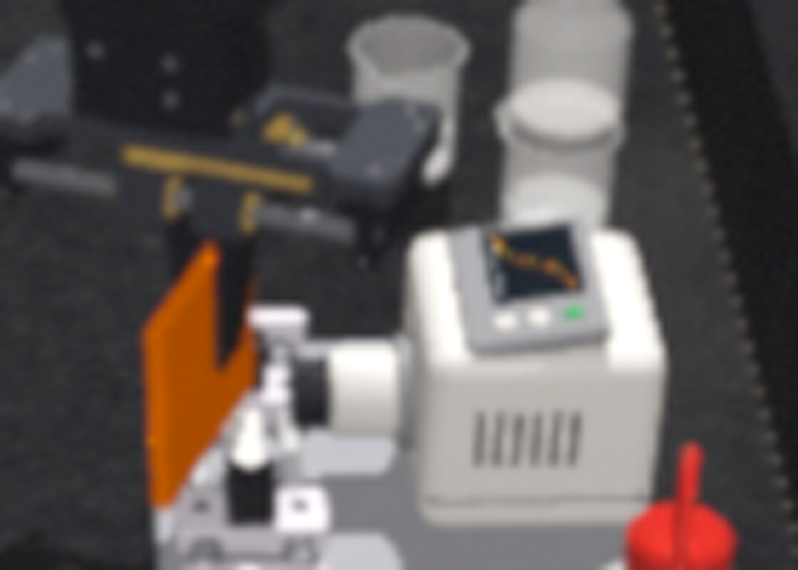

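Request:
arm_command(deltas=[[[1,-0.003,0.1,0,0],[1,-0.002,0.05,0,0],[1,0,0,0,0]]])

```text
t: 19.5
eef_pos: [471.8, 242.1, 74.3]
tcp_rot: [3.106, 0.005, 1.181]
ft_force: [0.2, -2.3, -2.9]
opening: 0.084
```

Request:
arm_command(deltas=[[[1,-0.001,0.04,0,0],[1,-0.001,0.04,0,0]]])

```text
t: 19.67
eef_pos: [471.4, 250.4, 74.3]
tcp_rot: [3.106, 0.006, 1.181]
ft_force: [1.2, -5.4, -2.7]
opening: 0.079
```

```bash

python3 -c "
from zm import *
s=env.state();print(s['eef_pos'],s['tcp_rot'],s['ft_force'],s['moment'])
c=snap('wrist','w19.png')
cv2.imwrite('pics/w19z.png',cv2.resize(c['frame'][30:320,215:425,::-1],None,fx=2,fy=2,interpolation=cv2.INTER_CUBIC))"
```

```text
[471.44340198 250.3561981   74.31872681] [3.10581574 0.00603783 1.1810597 ] [ 1.16948753 -5.39707724 -2.66131873] [-1.21154383 -0.1703398  -0.13748544]
```

View pics/w19z.png

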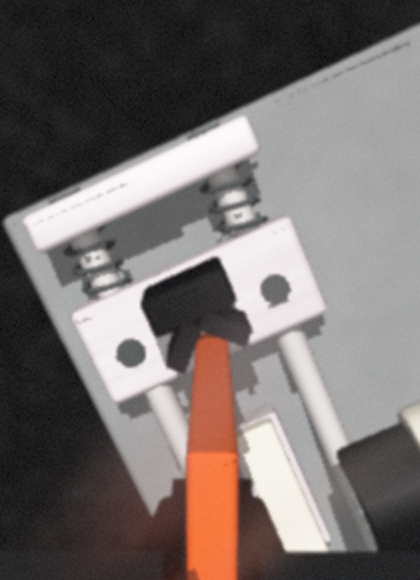

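Request:
arm_command(deltas=[[[1,-0.001,0.04,0,0],[1,-0.001,0.04,0,0],[1,-0.001,0.03,0,0]]])

```text
t: 19.97
eef_pos: [471.1, 261.3, 74.3]
tcp_rot: [3.106, 0.008, 1.182]
ft_force: [1.7, -8.1, -1.2]
opening: 0.082
```

```bash

python3 -c "
from zm import *
s=env.state();print(s['eef_pos'],s['tcp_rot'],s['ft_force'],s['moment'])
c=snap('wrist','w20.png');np.save('w20c.npy',c,allow_pickle=True)
cv2.imwrite('pics/w20z.png',cv2.resize(c['frame'][30:320,215:425,::-1],None,fx=2,fy=2,interpolation=cv2.INTER_CUBIC))
s=env.state();print(s['eef_pos'])"
```

```text
[471.12967351 261.28791155  74.28783357] [3.10559318 0.00806743 1.18170798] [ 1.68210592 -8.06220843 -1.15581539] [-1.76110526 -0.34539245 -0.26145429]
[471.1313443  261.57532578  74.29522974]
```

View pics/w20z.png

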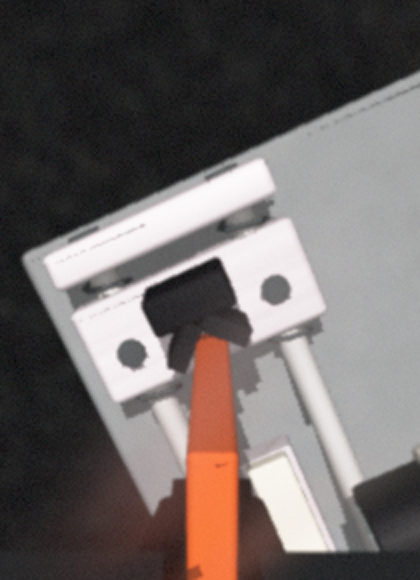

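Request:
arm_command(deltas=[[[1,0.022,0.006,0,0.088],[1,0.022,0.004,0,0.088],[1,0.022,0.004,0,0.088]]])

```text
t: 20.27
eef_pos: [477.8, 261.7, 74.4]
tcp_rot: [3.106, 0.011, 1.396]
ft_force: [1.1, -8.4, -1.5]
opening: 0.081
```

```bash

python3 -c "
from zm import *
s=env.state();print(s['eef_pos'],s['tcp_rot'],s['ft_force'],s['moment'])
c=snap('wrist','w21.png');np.save('w21c.npy',c,allow_pickle=True)
zoom('side',280,120,140,100,5.7,'d21.png')
s=env.state();y=s['tcp_rot'][2];e=np.array(s['eef_pos'][:2])+35.6*np.array([np.cos(y),np.sin(y)])
r=e-100*np.array([np.cos(y),np.sin(y)]);C=np.array([485.3,230.8]);R=np.array([[1,.025],[-.025,1]])
print(s['eef_pos'],'L',R@(e-C),'R',R@(r-C))"
```

```text
[477.79985821 261.7200791   74.37284147] [3.10553098 0.01104603 1.39553157] [ 1.1178306  -8.42152667 -1.45074858] [-1.92386749 -0.23510975 -0.16903603]
[477.77924657 261.59836613  74.33862834] L [ 0.34790257 65.88281176] R [-19.59225712 -32.14085901]
```

View pics/w21.png

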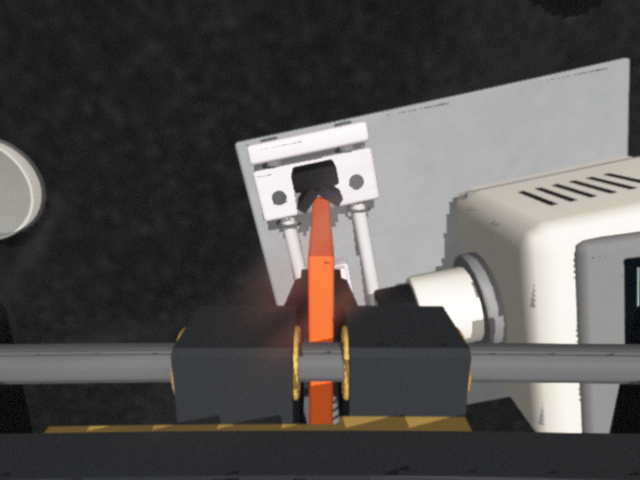

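View pics/d21.png

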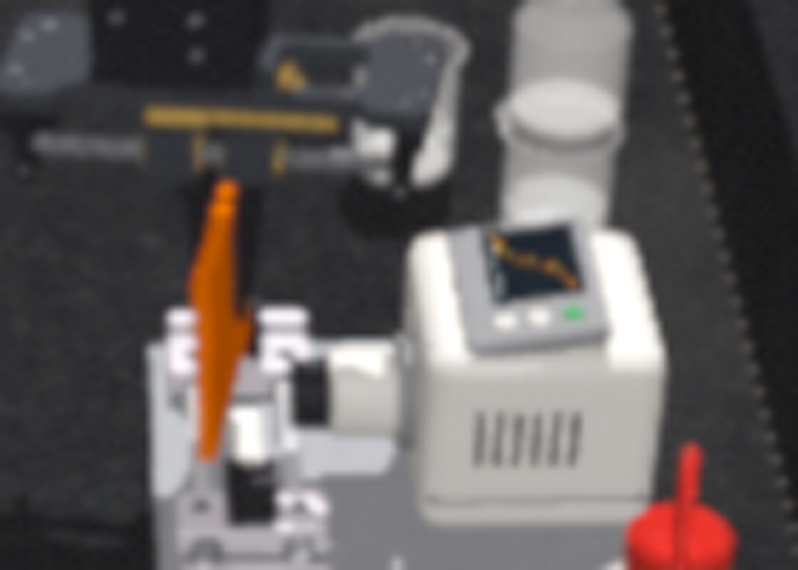

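Request:
arm_command(deltas=[[[1,0.022,0.003,0,0.083],[1,0.022,0.002,0,0.083],[1,0.018,0.002,0,0.07]]])

```text
t: 20.62
eef_pos: [484.0, 260.4, 74.4]
tcp_rot: [3.107, 0.015, 1.587]
ft_force: [1.1, -7.6, -0.5]
opening: 0.086
```

```bash

python3 -c "
from zm import *
s=env.state();print(s['eef_pos'],s['tcp_rot'],s['ft_force'],s['moment'])
c=snap('wrist','w22.png');np.save('w22c.npy',c,allow_pickle=True)
zoom('side',280,120,140,100,5.7,'d22.png');zoom('scene',210,120,160,120,5,'s22.png')
s=env.state();y=s['tcp_rot'][2];e=np.array(s['eef_pos'][:2])+35.6*np.array([np.cos(y),np.sin(y)])
r=e-100*np.array([np.cos(y),np.sin(y)]);C=np.array([485.3,230.8]);R=np.array([[1,.025],[-.025,1]])
print(s['eef_pos'],'L',R@(e-C),'R',R@(r-C))"
```

```text
[483.97405161 260.43024235  74.41520751] [3.10694784 0.01460074 1.58677301] [ 1.10972936 -7.57105616 -0.46806341] [-1.8544732  -0.19181046 -0.13699107]
[483.83828809 260.3265488   74.37158162] L [-0.30446874 65.17174886] R [ -1.4816582 -34.8525693]
```

View pics/w22.png

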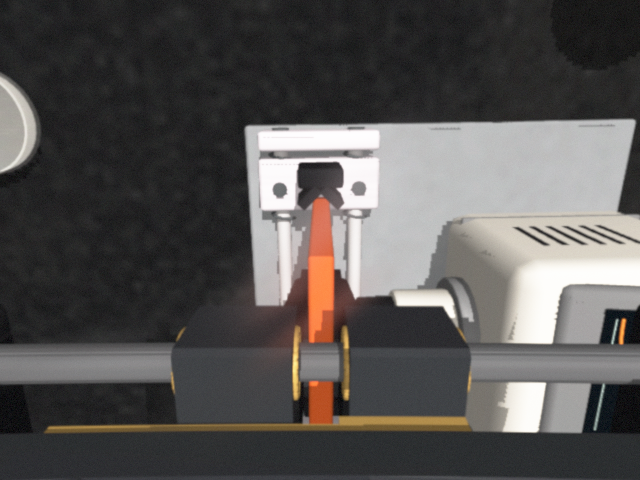

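View pics/d22.png

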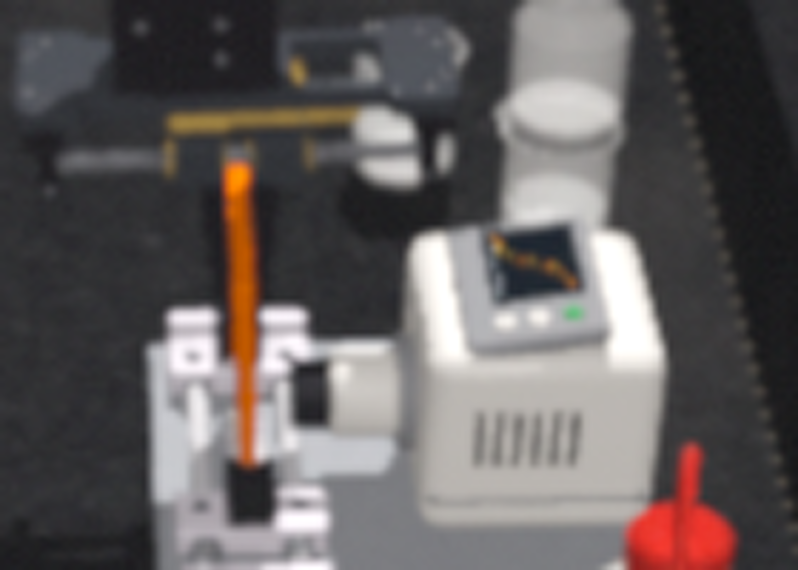

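View pics/s22.png

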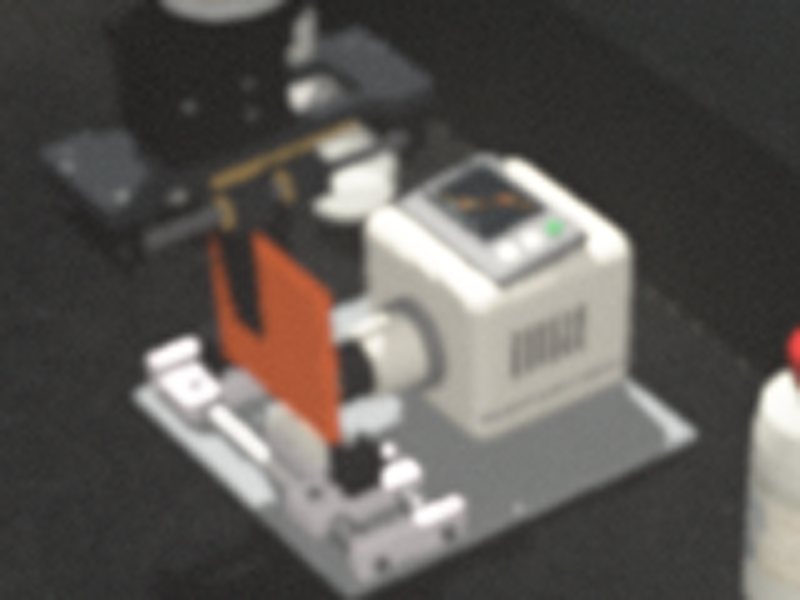

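Request:
arm_command(deltas=[[[1,0.002,0.003,-0.03,0.01],[1,0.001,0.002,-0.03,0],[1,0.001,0.002,-0.02,0],[1,0,0.001,0,0]]])

```text
t: 21.1
eef_pos: [484.2, 258.9, 67.2]
tcp_rot: [3.108, 0.018, 1.593]
ft_force: [1.5, -6.9, -4.3]
opening: 0.084
```

Request:
arm_command(deltas=[[[1,0,0,-0.015,0],[1,0,0,-0.015,0],[1,0,0,0,0]]])

```text
t: 21.35
eef_pos: [484.3, 257.4, 64.8]
tcp_rot: [3.108, 0.021, 1.594]
ft_force: [1.3, -7.6, -3.5]
opening: 0.08
```

Request:
arm_command(deltas=[[[1,0,0,-0.01,0],[1,0,0,0,0]]])

```text
t: 21.52
eef_pos: [484.4, 256.5, 64.1]
tcp_rot: [3.109, 0.022, 1.594]
ft_force: [1.7, -7.3, -2.6]
opening: 0.078
```

```bash

python3 -c "
from zm import *
s=env.state();print(s['eef_pos'],s['tcp_rot'],s['ft_force'],s['moment'])
zoom('side',280,120,140,100,5.7,'d23.png');zoom('scene',210,120,160,120,5,'s23.png')"
```

```text
[484.40775712 256.50569114  64.07747627] [3.1088225  0.02209302 1.59432306] [ 1.74171766 -7.29470655 -2.62243336] [-1.58286723 -0.17672781 -0.04318217]
```

View pics/d23.png

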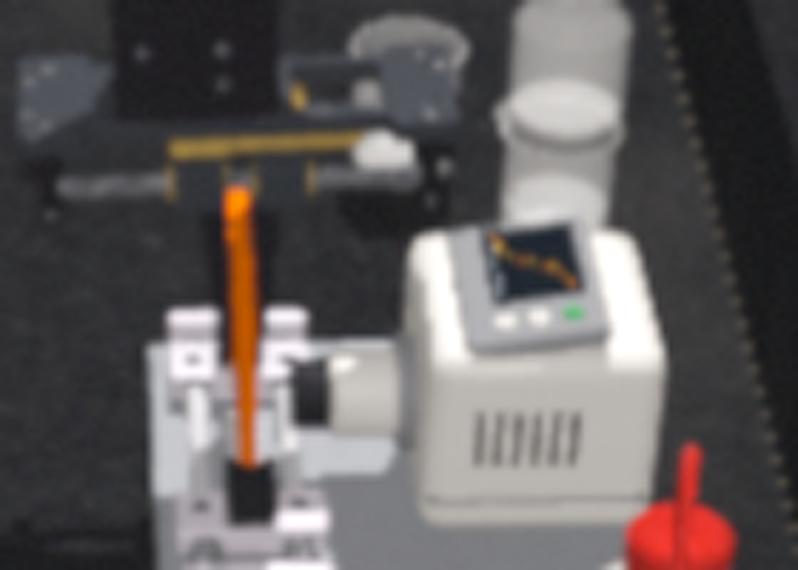

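View pics/s23.png

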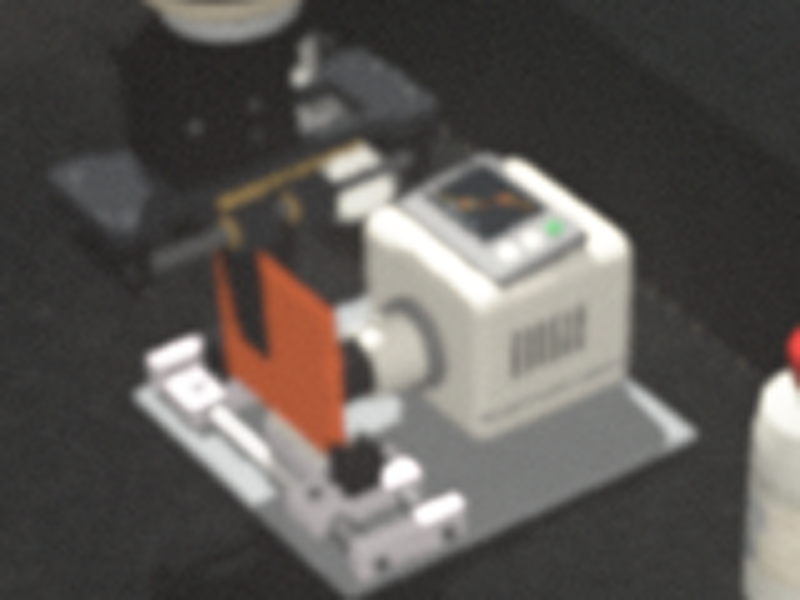

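Request:
arm_command(deltas=[[[1,0,-0.02,0,0],[1,0,-0.02,0,0],[1,0,-0.02,-0.003,0],[1,0,-0.015,-0.003,0]]])

```text
t: 21.95
eef_pos: [484.8, 248.3, 64.0]
tcp_rot: [3.108, 0.023, 1.595]
ft_force: [-2.0, -1.5, 4.5]
opening: 0.085
```

```bash

python3 -c "
from zm import *
s=env.state();print(s['eef_pos'],s['tcp_rot'],s['ft_force'],s['moment'])
snap('wrist','w24.png')
zoom('side',280,120,140,100,5.7,'d24.png');zoom('scene',210,120,160,120,5,'s24.png')"
```

```text
[484.78323306 248.29089045  64.01845455] [3.10839996 0.02303787 1.59480619] [-1.96179598 -1.48214065  4.50950416] [-0.19614328  0.41729484  0.03457621]
```

View pics/s24.png

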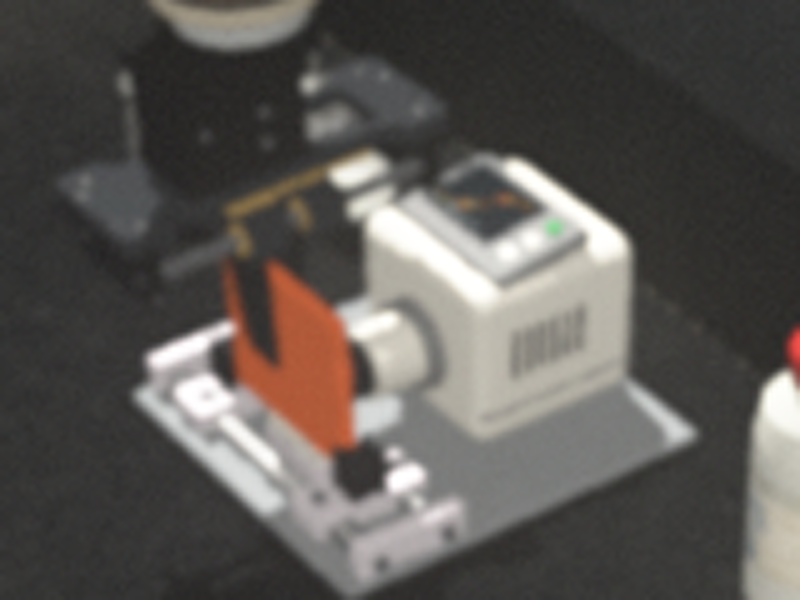

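View pics/w24.png

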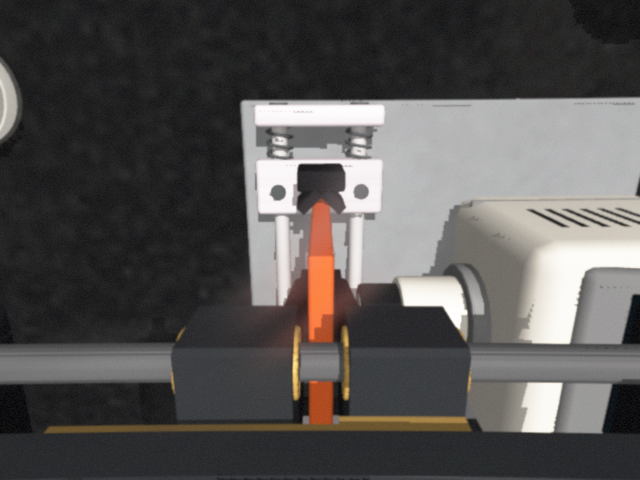

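Request:
arm_command(deltas=[[[1,0,-0.02,0,0],[1,0,-0.01,0,0],[0.93,0,0,0,0],[0.88,0,0,0,0],[0.86,0,0,0,0],[0.86,0,0,0,0]]])

```text
t: 22.6
eef_pos: [485.1, 246.2, 63.9]
tcp_rot: [3.107, 0.022, 1.595]
ft_force: [0.4, -0.6, 0.5]
opening: 0.136
```

```bash

python3 -c "
from zm import *
s=env.state();print(s['eef_pos'],s['tcp_rot'],s['ft_force'],s['opening'])
snap('wrist','w25.png')
zoom('side',280,120,140,100,5.7,'d25.png');zoom('scene',210,120,160,120,5,'s25.png')"
```

```text
[485.11193915 246.20315388  63.86526768] [3.10705408 0.02179763 1.59504154] [ 0.42392325 -0.58423065  0.51786091] 0.1359926631553872
```

View pics/s25.png

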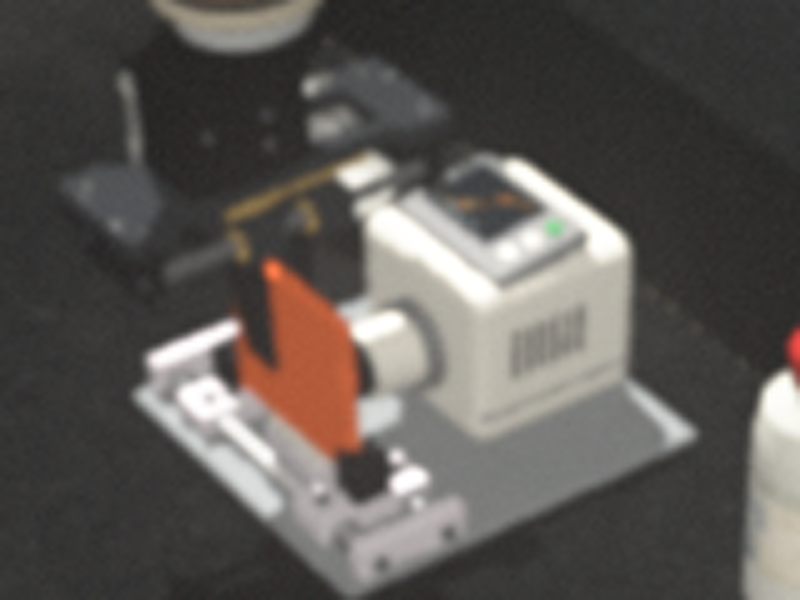

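View pics/w25.png

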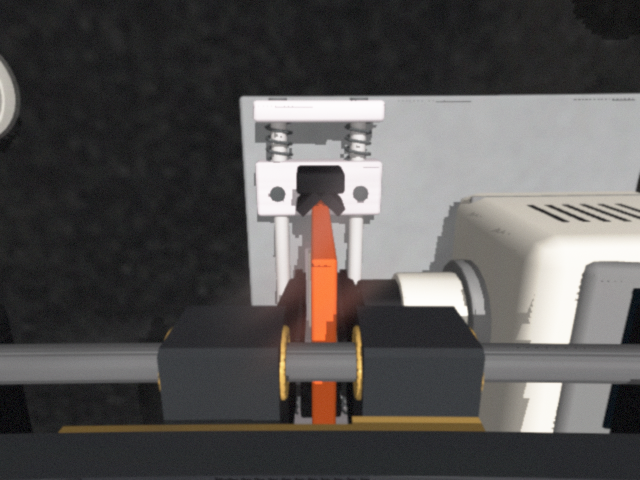

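View pics/d25.png

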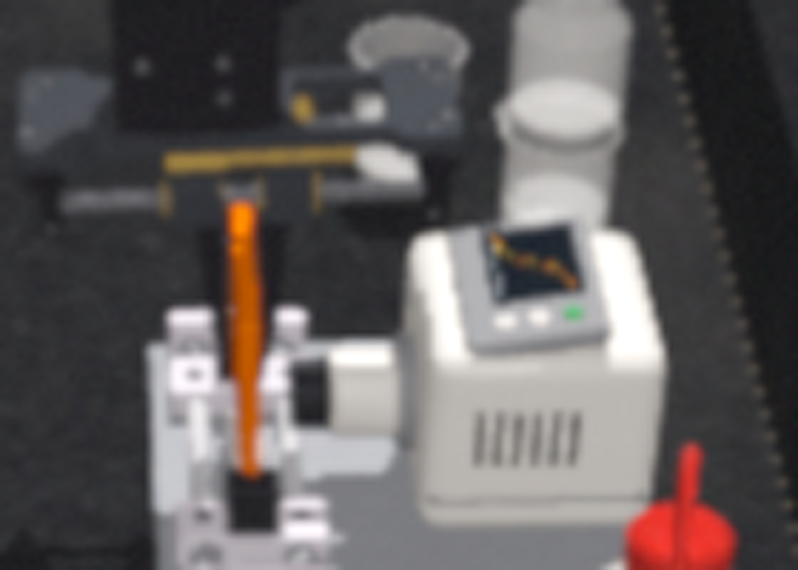

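Request:
arm_command(deltas=[[[0.85,0.002,0,0.03,0],[0.83,0.002,0,0.05,0],[0.83,0.002,0,0.06,0],[0.83,0.002,0,0.08,0],[0.8,0,0,0.1,0]]])

```text
t: 23.17
eef_pos: [485.2, 245.9, 97.1]
tcp_rot: [3.11, 0.023, 1.595]
ft_force: [-0.1, -0.5, -0.9]
opening: 0.188
```

Request:
arm_command(deltas=[[[0.7,0,0,0.15,0],[0.6,0,0,0.2,0],[0.5,0,0,0.2,0],[0.5,-0.1,0.1,0.2,0],[0.5,-0.15,0.15,0.1,0],[0.5,-0.15,0.2,0,0],[0.5,-0.1,0.2,0,0],[0.5,0,0,0,0],[0.5,0,0,0,0]]])

```text
t: 23.92
eef_pos: [434.1, 313.0, 198.7]
tcp_rot: [3.099, 0.017, 1.593]
ft_force: [0.4, -0.2, 0.2]
opening: 0.499
```

```bash

python3 -c "
from zm import *
s=env.state();print(s['eef_pos'],s['tcp_rot'],s['ft_force'],s['opening'])
c=snap('wrist','w26.png');np.save('w26c.npy',c,allow_pickle=True)
zoom('side',280,120,140,100,5.7,'d26.png');zoom('scene',210,120,160,120,5,'s26.png')
snap('side','d26f.png')"
```

```text
[434.13443802 313.0001054  198.71137168] [3.09908961 0.01695148 1.59284218] [ 0.37180355 -0.22461323  0.2320201 ] 0.49930263557849786
```

View pics/s26.png

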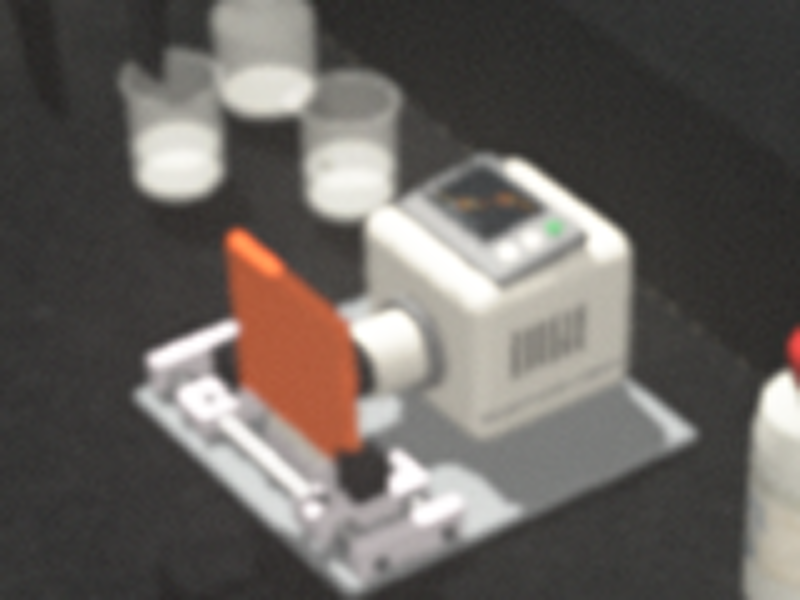

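View pics/w26.png

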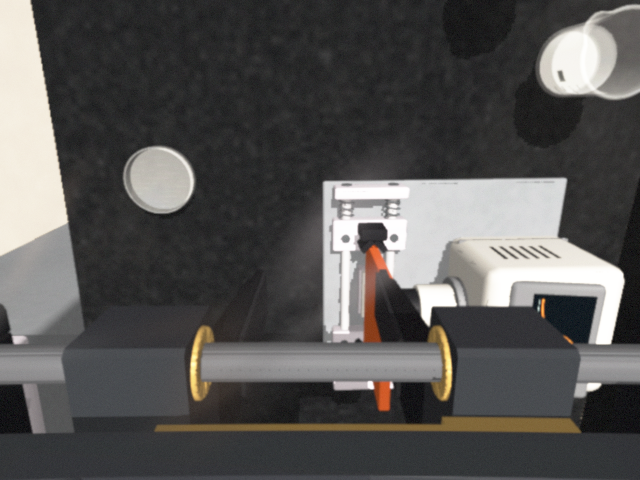

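View pics/d26.png

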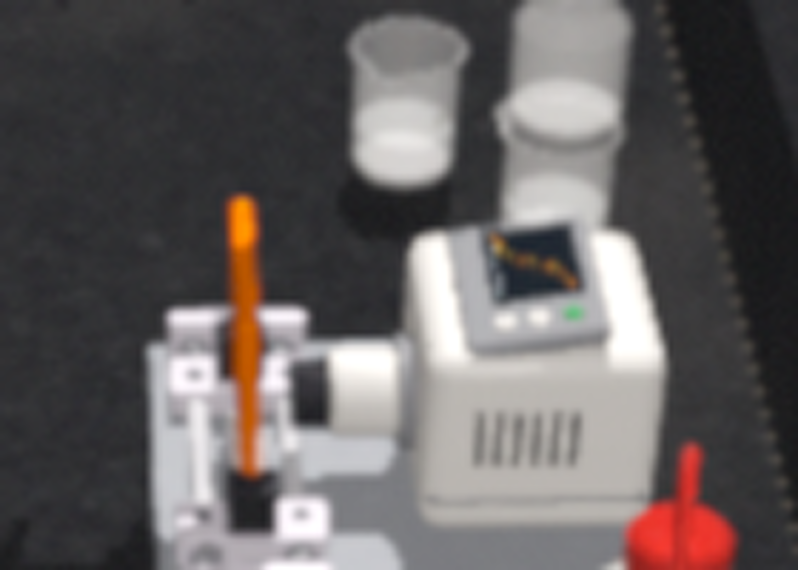

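View pics/d26f.png

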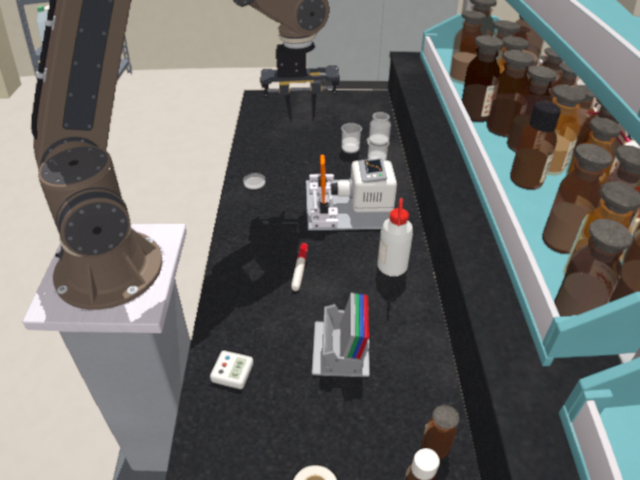

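```bash

python3 -c "
from fit import *
S=snap('scene');D=snap('side')
C=np.array([485.3,230.8]);a=.025
def W(x,y,z): return [C[0]+np.cos(a)*x-np.sin(a)*y,C[1]+np.sin(a)*x+np.cos(a)*y,z]
for nm,c,off,f,s in (('S',S,(210,120),5,1),('D',D,(280,120),5.7,1)):
    for p in [(-4,50,116),(-4,-50,116),(4,-50,116),(4,50,116),(-4,-50,46),(-4,50,46)]:
        u,v=proj(c,W(*p)); print(nm,p,((u-off[0])*f).round(0),((v-off[1])*f).round(0))
im=cv2.resize(S['frame'][150:250,240:310,::-1],None,fx=6,fy=6,interpolation=cv2.INTER_CUBIC)
for p in [(-4,50,116),(-4,-50,116),(4,-50,116),(4,50,116),(-4,-50,46),(-4,50,46)]:
    u,v=proj(S,W(*p)); cv2.circle(im,(int((u-240+.5)*6),int((v-150+.5)*6)),3,(255,255,0),1)
cv2.imwrite('pics/ov.png',im)
"
```

```text
S (-4, 50, 116) 227.0 234.0
S (-4, -50, 116) 340.0 330.0
S (4, -50, 116) 354.0 324.0
S (4, 50, 116) 241.0 229.0
S (-4, -50, 46) 345.0 448.0
S (-4, 50, 46) 234.0 350.0
D (-4, 50, 116) 231.0 199.0
D (-4, -50, 116) 241.0 330.0
D (4, -50, 116) 260.0 330.0
D (4, 50, 116) 249.0 199.0
D (-4, -50, 46) 238.0 468.0
D (-4, 50, 46) 229.0 333.0
```

View pics/ov.png

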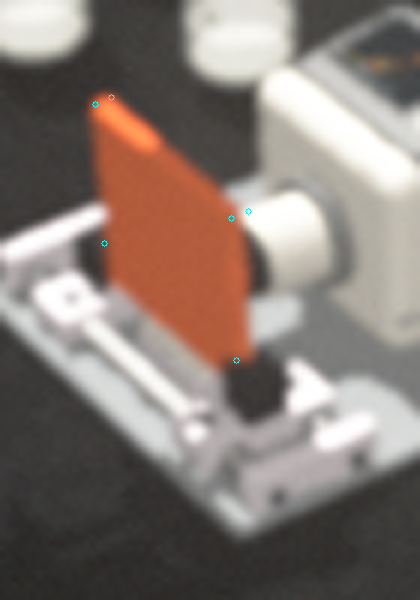

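```bash

python3 -c "
import cv2,numpy as np
a=cv2.imread('pics/side0.png');b=cv2.imread('pics/d26f.png')
cv2.imwrite('pics/cmp.png',cv2.resize(np.hstack([a[280:390,300:390],b[280:390,300:390]]),None,fx=4.2,fy=4.2,interpolation=cv2.INTER_CUBIC))"
```

```text
(no output)
```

View pics/cmp.png

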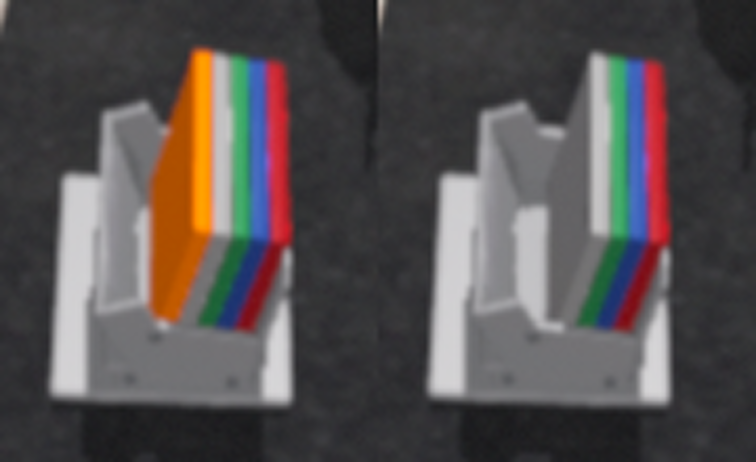

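The four other tiles show no change between the first and last pictures. The orange tile stands in the clamp and the gripper is clear of it, so I am handing in.

```bash
python3 -c "
from h import *
print(env.job_done()); print(env.state()['t'])"
```

```text
the job is handed in; nothing more can be done
None
the job is handed in; nothing more can be done
```

The orange tile stands upright in the sprung clamp in front of the meter. I handed the job in at about 24 s with the gripper clear of everything.

**What I did**
- **Tipping:** I drew the tile forward by its top edge. On the first try the fingertip lost contact and the tile fell back against the row. The second try tipped it on to the front rest.
- **Lifting:** I closed on the tipped tile and lifted it out. As it came off the rest it pushed the gripper sideways with up to 10 N.
- **Extra step:** I stood the tile on the free bench between the fingers and gripped it again, lower and to the left of its middle.
- **Clamping:** I pressed the left jaw back about 23 mm. I then lowered the right edge the last 10 mm on to the rest, eased both jaws to the middle and let go.

**Difference from the instructions:** the tool cannot tilt, so I did not turn the tile 13–18° in its own plane. I turned it about 24° about the vertical instead. Its right edge swung in from the front, already about 10 mm below the jaw top, rather than coming down from above.

**Last checks**
- **Orange tile:** the corners I expected for the seated tile agree with the pictures to about 1–2 pixels, so it looks level and centred. I did not measure the two jaw travels separately.
- **Other tiles and objects:** the grey, green, blue and red tiles look unmoved between the first and last pictures. Nothing I saw touched the bottle, marker, petri dish or timer.
- **Forces:** the forces I read stayed at about 10 N or less. The reading did not show the bench contact clearly, so I judged that from the height stopping and the pictures.
- **Tool tilt:** the tool had drifted about 2° off vertical by the end. The tile straightened itself on release.

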